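Square the filter plates and build the keyed housing over them

TASK

Lay the loose filter plate on the pile on the dock's pedestal and tap the pile until the edges of all four plates are flush, square to the dock and centred on it. Then stack all the grey aluminium frames on the dock around the plates, each turned so that its wide lug drops into the wide notch below and it sits fully home, and close the stack with the cover, seated the same way. Leave the other things on the bench where they are.

Things in the scene. Friction and masses are not known exactly. Their poses are not given: they have to be found in the camera images.
- dock: Fixed black square loading dock, any yaw. Origin: centre of its underside, z up. Slab 84 x 84 x 6 mm; on it a square rim, 64 mm outside, walls 5 mm thick, top at z 18 mm; in the middle a grey pedestal 36 x 36 mm, top at z 34 mm. Each rim wall has a notch in the middle of its top edge, 7 mm deep: 28 mm wide in the +x wall, 13 mm in the other three.
- dock_key (a point): Middle of the dock's wide notch, at the rim's top: 29.5 mm along the dock's +x, z 18 mm. A seated first frame has its origin at dock z 12 mm; each further frame, and then the cover, 24 mm higher.
- plate1: Thin steel filter plate, 44 x 44 x 5 mm, 45 g, all four alike, dark dots on its upper face. Origin: centre of its underside. Starts on the dock's pedestal in a loose pile of three (plate1 is number 1 from below), shifted up to 10 mm and turned a little out of line.
- plate2: Thin steel filter plate, 44 x 44 x 5 mm, 45 g, all four alike, dark dots on its upper face. Origin: centre of its underside. Starts on the dock's pedestal in a loose pile of three (plate2 is number 2 from below), shifted up to 10 mm and turned a little out of line.
- plate3: Thin steel filter plate, 44 x 44 x 5 mm, 45 g, all four alike, dark dots on its upper face. Origin: centre of its underside. Starts on the dock's pedestal in a loose pile of three (plate3 is number 3 from below), shifted up to 10 mm and turned a little out of line.
- plate4: Thin steel filter plate, 44 x 44 x 5 mm, 45 g, all four alike, dark dots on its upper face. Origin: centre of its underside. Starts lying on the bench, away from the dock.
- frame1: Grey aluminium frame (2 to 4 of the four exist, all alike), open above and below, 60 to 130 g, upright on the bench. 64 x 64 mm outside, walls 5 mm, z 6 to 30 mm. Origin: centre of its underside, at the lug tips. Each wall has a lug mid below, z 0 to 6 mm: 25 mm wide in the +x wall, 10 mm in the others; and above it in the top edge a notch 7 mm deep, 3 mm wider than the lug.
- frame1_key (a point): Middle of this frame's wide notch at its top edge: 29.5 mm along the frame's +x, z 30 mm; the wide lug is right below. Set in a wrong quarter turn the frame stands 6 mm proud.
- frame2: Grey aluminium frame (2 to 4 of the four exist, all alike), open above and below, 60 to 130 g, upright on the bench. 64 x 64 mm outside, walls 5 mm, z 6 to 30 mm. Origin: centre of its underside, at the lug tips. Each wall has a lug mid below, z 0 to 6 mm: 25 mm wide in the +x wall, 10 mm in the others; and above it in the top edge a notch 7 mm deep, 3 mm wider than the lug.
- frame2_key (a point): Middle of this frame's wide notch at its top edge: 29.5 mm along the frame's +x, z 30 mm; the wide lug is right below. Set in a wrong quarter turn the frame stands 6 mm proud.
- frame3: Grey aluminium frame (2 to 4 of the four exist, all alike), open above and below, 60 to 130 g, upright on the bench. 64 x 64 mm outside, walls 5 mm, z 6 to 30 mm. Origin: centre of its underside, at the lug tips. Each wall has a lug mid below, z 0 to 6 mm: 25 mm wide in the +x wall, 10 mm in the others; and above it in the top edge a notch 7 mm deep, 3 mm wider than the lug.
- frame3_key (a point): Middle of this frame's wide notch at its top edge: 29.5 mm along the frame's +x, z 30 mm; the wide lug is right below. Set in a wrong quarter turn the frame stands 6 mm proud.
- frame4: Grey aluminium frame (2 to 4 of the four exist, all alike), open above and below, 60 to 130 g, upright on the bench. 64 x 64 mm outside, walls 5 mm, z 6 to 30 mm. Origin: centre of its underside, at the lug tips. Each wall has a lug mid below, z 0 to 6 mm: 25 mm wide in the +x wall, 10 mm in the others; and above it in the top edge a notch 7 mm deep, 3 mm wider than the lug.
- frame4_key (a point): Middle of this frame's wide notch at its top edge: 29.5 mm along the frame's +x, z 30 mm; the wide lug is right below. Set in a wrong quarter turn the frame stands 6 mm proud.
- cover: Keyed grey aluminium cover, 64 x 64 mm, 85 to 170 g, lying upright on the bench on four lugs like those of the frames (wide one at +x). Origin: centre of its underside, at the tips of the lugs. Lid plate z 6 to 12 mm; in its middle a grip bar 44 mm along x, 16 mm across y, z 12 to 38 mm; on its +x edge, above the wide lug, a raised rib 25 mm long, 5 mm wide and 4 mm high.
- cover_key (a point): Middle of the cover's +x edge, 29.5 mm along its +x, z 12 mm, above its wide lug, at the rib.
- vial_left: Small vial with white cap, 28 mm across, 45 mm high, standing at the far left. A bystander. Origin: middle of its underside or length.
- vial_right: Small amber vial with black cap, 28 mm across, 45 mm high, standing at the far right. A bystander. Origin: middle of its underside or length.
- cap: Blue disc-shaped bottle cap, 38 mm across, 14 mm high, near the robot. A bystander. Origin: middle of its underside or length.
- pen: White marker pen, 115 x 12 x 12 mm, lying along y beyond the dock. A bystander. Origin: middle of its underside or length.
- cup: Little glass cup, 44 mm across, 30 mm high, near the robot. A bystander. Origin: middle of its underside or length.
- spatula: Thin steel lab spatula, 150 mm long, 13 mm wide, 5 mm high, lying beyond the dock to the right. A bystander. Origin: middle of its underside or length.
There are look-alikes about, which are no part of the job. Leave any purple or red look-alike of the plate3 alone.

How it is judged (in metres and radians):
On the way, in this order (a step that is already met when the one before it is completed fails the run):
1. all four plates lie flat in one pile on the pedestal, edges flush, square to the dock and centred, released (horizontal distance between each of plate1, plate2, plate3, plate4 and dock below 0.004 m and z of plate1 in the frame of dock between 0.031 and 0.053 m and angle between each of plate1, plate2, plate3, plate4's own z axis and vertical below 0.06 rad and (angle between the x axis of plate1 and the x axis of dock, either way round below 0.09 rad or angle between the x axis of plate1 and the y axis of dock, either way round below 0.09 rad) and z of plate2 in the frame of dock between 0.031 and 0.053 m and (angle between the x axis of plate2 and the x axis of dock, either way round below 0.09 rad or angle between the x axis of plate2 and the y axis of dock, either way round below 0.09 rad) and z of plate3 in the frame of dock between 0.031 and 0.053 m and (angle between the x axis of plate3 and the x axis of dock, either way round below 0.09 rad or angle between the x axis of plate3 and the y axis of dock, either way round below 0.09 rad) and z of plate4 in the frame of dock between 0.031 and 0.053 m and (angle between the x axis of plate4 and the x axis of dock, either way round below 0.09 rad or angle between the x axis of plate4 and the y axis of dock, either way round below 0.09 rad) and horizontal distance between each of plate2, plate3, plate4 and plate1 below 0.003 m and horizontal distance between each of plate3, plate4 and plate2 below 0.003 m and horizontal distance between plate4 and plate3 below 0.003 m and contact force between the fingers and plate1 below 0.1 N and contact force between the fingers and plate2 below 0.1 N and contact force between the fingers and plate3 below 0.1 N and contact force between the fingers and plate4 below 0.1 N), for 0.3 s.
2. every frame present is seated in the stack, wide lug in wide notch (angle between each of frame1, frame2, frame3, frame4's own z axis and vertical below 0.05 rad and horizontal distance between each of frame1, frame2, frame3, frame4 and dock below 0.01 m and horizontal distance between each of frame1_key, frame2_key, frame3_key, frame4_key and dock_key below 0.014 m and (z of frame1 in the frame of dock between 0.0095 and 0.0145 m or z of frame1 in the frame of dock between 0.0335 and 0.0385 m or z of frame1 in the frame of dock between 0.0575 and 0.0625 m or z of frame1 in the frame of dock between 0.0815 and 0.0865 m) and (z of frame2 in the frame of dock between 0.0095 and 0.0145 m or z of frame2 in the frame of dock between 0.0335 and 0.0385 m or z of frame2 in the frame of dock between 0.0575 and 0.0625 m or z of frame2 in the frame of dock between 0.0815 and 0.0865 m) and (z of frame3 in the frame of dock between 0.0095 and 0.0145 m or z of frame3 in the frame of dock between 0.0335 and 0.0385 m or z of frame3 in the frame of dock between 0.0575 and 0.0625 m or z of frame3 in the frame of dock between 0.0815 and 0.0865 m) and (z of frame4 in the frame of dock between 0.0095 and 0.0145 m or z of frame4 in the frame of dock between 0.0335 and 0.0385 m or z of frame4 in the frame of dock between 0.0575 and 0.0625 m or z of frame4 in the frame of dock between 0.0815 and 0.0865 m)), for 0.2 s.
At the end, for the whole second after the job is handed in: All four plates piled on the pedestal within 3.5 mm of each other and 5 mm of the dock's axis, square within 5 degrees; every frame and then the cover upright on the dock at a seated height (within 2.5 mm), wide side over the dock's wide notch (within 14 mm), axis within 10 mm; all at rest (all of step 2 and horizontal distance between each of plate1, plate2, plate3, plate4 and dock below 0.005 m and z of plate1 in the frame of dock between 0.031 and 0.053 m and angle between each of plate1, plate2, plate3, plate4's own z axis and vertical below 0.06 rad and (angle between the x axis of plate1 and the x axis of dock, either way round below 0.09 rad or angle between the x axis of plate1 and the y axis of dock, either way round below 0.09 rad) and z of plate2 in the frame of dock between 0.031 and 0.053 m and (angle between the x axis of plate2 and the x axis of dock, either way round below 0.09 rad or angle between the x axis of plate2 and the y axis of dock, either way round below 0.09 rad) and z of plate3 in the frame of dock between 0.031 and 0.053 m and (angle between the x axis of plate3 and the x axis of dock, either way round below 0.09 rad or angle between the x axis of plate3 and the y axis of dock, either way round below 0.09 rad) and z of plate4 in the frame of dock between 0.031 and 0.053 m and (angle between the x axis of plate4 and the x axis of dock, either way round below 0.09 rad or angle between the x axis of plate4 and the y axis of dock, either way round below 0.09 rad) and horizontal distance between each of plate2, plate3, plate4 and plate1 below 0.0035 m and horizontal distance between each of plate3, plate4 and plate2 below 0.0035 m and horizontal distance between plate4 and plate3 below 0.0035 m and angle between cover's own z axis and vertical below 0.05 rad and horizontal distance between cover and dock below 0.01 m and horizontal distance between cover_key and dock_key below 0.014 m and (z of cover in the frame of dock between 0.0575 and 0.0625 m or z of cover in the frame of dock between 0.0815 and 0.0865 m or z of cover in the frame of dock between 0.1055 and 0.1105 m) and linear speed of each of plate1, plate2, plate3, plate4, frame1, frame2, frame3, frame4, cover below 0.02 m/s); the robot touches nothing.
It fails at once if a bystander (vial, cap, pen, cup or spatula) pushed more than 40 mm away (distance of any of vial_left, vial_right, cap, pen, cup, spatula from where it was at the start of the episode above 0.04 m).
Of frame1, frame2, frame3, frame4 only 2 to 4 are there at a start; the rules pass over those that are not, and their reading is None.
At some moment in a run one of frame1, frame2, frame3, frame4, cover may be knocked a few centimetres aside while the robot is not near it.
It also fails if it takes over 210 s, if anything falls off the work surface, if the arm or the gripper's body presses on something with over 40 N, if the wrist force passes 120 N, or if a joint passes its speed limit or range.

ROBOT

A 6-joint arm with a two-finger parallel gripper is mounted at the origin on the work surface. World frame = base frame: x ahead of the robot, y to its left, z up, the work surface at z = 0. Lengths are in mm, angles in rad, forces in N, time in s.
With the tool pointing down it reaches from about 325 to 900 mm from the base axis. Payload 6.1 kg.
Tool frame: the origin (TCP) lies midway between the tips of the shut fingers; the grasp point (between the pads) lies 19 mm behind it; z points along the fingers, y is the line along which they close (so a half turn about z gives the same grasp; the last joint's range is limited). The gripper opens to 87 mm and grips with 3 to 60 N. Pads are 19 mm wide; open, the fingers measure 117 mm over their backs; the gripper's body (75 mm by 190 mm) begins 51 mm behind the grasp point.
Start: joints at [-1.299, 0.22, 1.526, -0, 1.395, -0.126], TCP at [242.112, -576.192, 222.538] pointing down, gripper open.
Joint ranges: [-2.98, 2.98], [-0.91, 2.08], [0.09, 2.57], [-1.24, 4.39], [0.2, 2.65], [-2.68, 2.68]. Speed limits (rad/s): [2.57, 2.57, 3.01, 3.14, 3.14, 3.14].

INTERFACE

Orientations are given as a rotation vector (axis times angle).
In Python, from plant import robot gives the robot as it stands. The module is installed in compiled form; this text tells all that it offers.
- The arm moves only by the tool servo_tool, never from a script. Its arguments are lists of equal length, an entry for each row: "jaw": the opening, from -1 (shut) to 1 (fully open); "travel": the shift along the tool's x, y, z in mm, a list of three; "rot": the turn, a rotation vector about the tool's x, y, z in rad, a list of three. In form: {"jaw": [jaw, ...], "travel": [[dx, dy, dz], ...], "rot": [[wx, wy, wz], ...]}. A call has 1 to 5 rows; each row is the pose to reach, as a shift and turn from the pose commanded when the call began, along the tool's axes at that moment; what a row does not reach only later rows make up. A row lasts 1/12 s, in which the tool goes at most 41.7 mm and 7.16 degrees, less where a joint would pass 70% of its speed; a pose out of reach is approached as far as the arm can. A call with a gripper value outside its range is refused whole. The fingers move at their own pace and stop on an object; "grip_force" is the grip in N (left out, the last holds). Time passes only in rows, so rows that repeat a pose let the fingers close. It gives the time, the measured TCP pose, the force, the opening and the grip force at its end, in the units of the state.
- robot.state(): the state, without advancing time (a new reading comes with each control period).
- robot.capture(name): name is "side" or "top" or "wrist"; returns the picture (384x512x3 uint8, red, green, blue); there is no depth.
- robot.camera_model(name): a dict with "fx", "fy", "cx", "cy" (pixels), "eye" and "attitude" of the camera in the world. Camera axes: x right, y down, z forward; pixel columns grow to the right and rows downward; lengths in mm; the calibration is good to about 2 mm. The wrist camera is an equidistant fisheye: a pixel r from the principal point sees the ray r / f radians off the axis. A picture is of the moment at which its call begins: read the wrist's pose just before it. camera_model takes no time and is no camera call; for the wrist camera it gives the pose at the moment of the call.
- robot.finish_job(): hands the job in; it is judged then, once.
The state is a dict: "clock": time; "qpos": joint angles; "joint_vel": joint speeds; "joint_torque": joint torques, N m; "position": TCP position; "tcp_rot": TCP orientation; "ft_force": force on the tool from outside, world axes, zero at the start; "torque": the same for the moment, N m; "width": finger opening in mm; "gripper_force": force on a finger pad.
Only numpy, scipy, OpenCV 4.12 (cv2) and the standard library are available. Lean on these libraries where they do the work, as an engineer would, in place of code of your own. Each camera call takes 0.05 s, during which the arm holds its last target. There are 200 camera calls.

## Working session

There is one attempt and no reset: what is moved stays moved. The work goes in short steps, Python scripts to look and compute and a tool call to move; the robot and the scene stay as the last step left them, time stands still between calls to the robot, and variables do not carry over. Pictures are saved under pics/ and viewed, at most 14 in all, crops included, and the job is handed in when it is done.

Besides the shell and the picture viewer there is one more tool, called as a command line: name --argument value ..., lists and objects as JSON in quotes. servo_tool: Moves the arm, as the interface text tells. Its arguments: {"type":"object","properties":{"jaw":{"type":"array"},"travel":{"type":"array"},"rot":{"type":"array"},"grip_force":{"type":"number"}},"required":["jaw","travel","rot"]}

```bash
mkdir -p pics; ls; cat > h.py <<'E'
import numpy as np, cv2
from plant import robot
from scipy.spatial.transform import Rotation as R
def cap(n,name):
    m=robot.camera_model(n); im=robot.capture(n); cv2.imwrite('pics/%s.png'%name,im[...,::-1]); np.save('pics/%s.npy'%name,np.array([m],dtype=object),allow_pickle=True); return im,m
def load(name):
    return cv2.imread('pics/%s.png'%name)[...,::-1], np.load('pics/%s.npy'%name,allow_pickle=True)[0]
def rot(m):
    a=np.array(m['attitude'],float); return a if a.shape==(3,3) else R.from_rotvec(a).as_matrix()
def rays(m,px,fish=False):
    px=np.atleast_2d(np.array(px,float)); x=(px[:,0]-m['cx'])/m['fx']; y=(px[:,1]-m['cy'])/m['fy']
    if fish:
        r=np.hypot(x,y)+1e-12; d=np.c_[x/r*np.sin(r),y/r*np.sin(r),np.cos(r)]
    else: d=np.c_[x,y,np.ones_like(x)]
    return d@rot(m).T
def onz(m,px,z,fish=False):
    d=rays(m,px,fish); e=np.array(m['eye'],float); return e+d*((z-e[2])/d[:,2])[:,None]
E
python3 - <<'E'
from h import *
for n in ['top','side','wrist']:
    im,m=cap(n,n+'0'); print(n,m)
a=[cv2.imread('pics/%s0.png'%n) for n in ['top','side','wrist']]
print(robot.state())
E
```

```text
pics
top {'fx': 482.197079945286, 'fy': 482.197079945286, 'cx': 260.9227099662817, 'cy': 196.85122458168095, 'eye': array([4.79428421e+02, 1.20149931e-02, 1.29907412e+03]), 'attitude': array([-2.15221549,  2.20509317, -0.08134572])}
side {'fx': 471.10325790198453, 'fy': 471.10325790198453, 'cx': 259.7915791280238, 'cy': 183.13009808660937, 'eye': array([ -35.19923172,  970.58119947, 1030.05204003]), 'attitude': array([-0.71959453,  2.57375334, -1.19246261])}
wrist {'fx': 297.3186396354542, 'fy': 297.3186396354542, 'cx': 248.10853216124607, 'cy': 193.6339855995194, 'eye': array([ 304.81874271, -550.99721512,  383.60670549]), 'attitude': array([ 2.44137541, -1.62069894, -0.20299163])}
{'clock': 0.15, 'qpos': array([-1.29907130e+00,  2.21075853e-01,  1.52734548e+00,  1.92056383e-06,
        1.39469817e+00, -1.26104906e-01]), 'joint_vel': array([ 0.0005208 , -0.00044864, -0.00293615, -0.00045069, -0.00088145,
       -0.00025065]), 'joint_torque': array([ 1.12320558e-03, -4.95194077e+01, -3.87880468e+01,  7.01770093e-02,
        5.31289028e-02, -9.36970787e-05]), 'position': array([ 242.00160975, -575.72825266,  221.67092398]), 'tcp_rot': array([-3.07815255e+00, -6.20495502e-01,  1.71426143e-04]), 'ft_force': array([-1.90938303,  0.3086093 ,  0.74955104]), 'torque': array([0.02216072, 0.00594057, 0.01060342]), 'gripper_force': 0.0, 'width': 86.92982823205382}
```

View pics/top0.png

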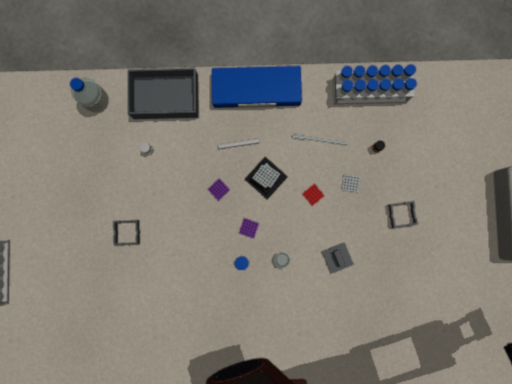

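View pics/side0.png

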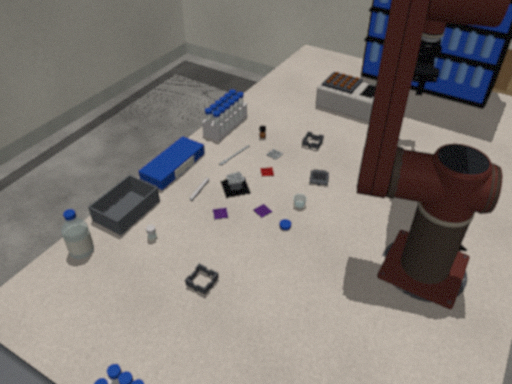

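The views show the dock with its pile at top px (266,178). There are two frames, at (126,232) and (402,215), and the cover is at (338,258).

Things that could be taken for the loose plate:
- grey, dotted, at (350,184)
- red at (313,195)
- purple at (219,190) and (249,228)

I choose the grey dotted one at (350,184) and will check it in a close crop.

```bash
cat >> h.py <<'E'
def plan(x,y,z,yaw=None,quiet=False):
    """travel in present tool axes, and yaw turn about tool z, to bring TCP to x,y,z with tool-y at world angle yaw (mod pi)"""
    s=robot.state(); M=R.from_rotvec(s['tcp_rot']).as_matrix(); t=M.T@(np.array([x,y,z])-s['position'])
    ya=np.arctan2(M[1,1],M[0,1]); r=0
    if yaw is not None: r=-((yaw-ya+np.pi/2)%np.pi-np.pi/2)
    print('travel',t.round(1),'rotz %.3f'%r,'(yaw now %.3f) q6 %.2f tilt %.4f'%(ya,s['qpos'][5],np.arccos(-M[2,2])),'clock %.2f'%s['clock'])
E
python3 - <<'E'
from h import *
im,m=load('top0')
for n,p,z in [('dock',(266,178),50),('plate',(350,184),5),('frL',(126,232),30),('frR',(402,215),30),('cover',(338,258),20)]: print(n,onz(m,[p],z)[0].round())
c=im[140:275,205:420]; cv2.imwrite('pics/c1.png',cv2.resize(c,None,fx=3.7,fy=3.7,interpolation=cv2.INTER_CUBIC)[...,::-1])
p=onz(m,[(350,184)],5)[0]; d=onz(m,[(266,178)],50)[0]
s=robot.state(); off=np.array(robot.camera_model('wrist')['eye'])-s['position']; print('cam off',off)
print(R.from_rotvec(s['tcp_rot']).as_matrix().round(3), R.from_rotvec(s['tcp_rot']).as_matrix().T@rot(robot.camera_model('wrist')))
print(R.from_rotvec(s['tcp_rot']).as_matrix().T@off)
E
```

```text
dock [628. -10.  50.]
plate [ 611. -236.    5.]
frL [496. 361.  30.]
frR [ 523. -365.   30.]
cover [ 415. -194.   20.]
cam off [ 62.82860407  24.69057697 162.07240633]
[[ 0.922  0.387 -0.   ]
 [ 0.387 -0.922  0.001]
 [ 0.    -0.002 -1.   ]] [[ 6.49495004e-04 -9.69714695e-01 -2.44239614e-01]
 [ 9.99999789e-01  6.36709833e-04  1.31297232e-04]
 [ 2.81889090e-05 -2.44239648e-01  9.69714903e-01]]
[  67.51895143    1.33316401 -162.06152179]
```

View pics/c1.png

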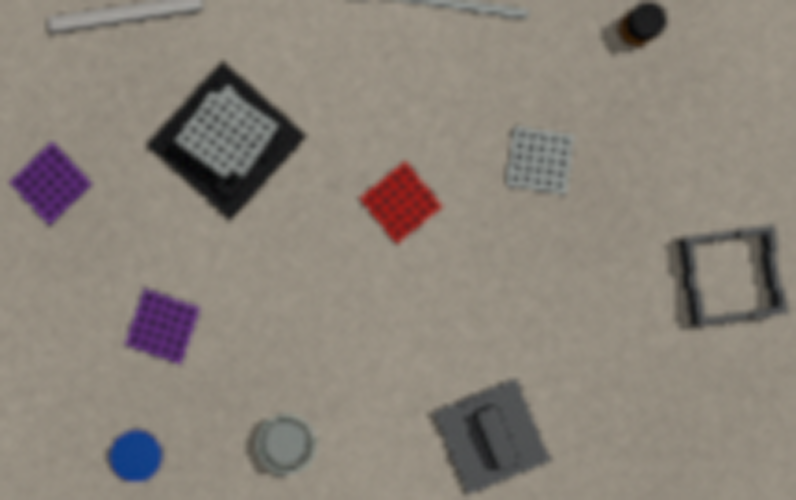

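The crop confirms the grey dotted plate at crop (538,160), which is (350,184) in the full picture. The red and purple look-alikes stay untouched. I'm moving over the plate to measure it with the wrist camera.

servo_tool --jaw '[1,1,1,1,1]' --travel '[[35,-12,0],[70,-25,0],[105,-38,0],[140,-51,0],[175,-63,0]]' --rot '[[0,0,0],[0,0,0],[0,0,0],[0,0,0],[0,0,0]]'

```text
clock: 0.57
position: [379.8, -448.8, 222.2]
tcp_rot: [-3.079, -0.62, 0.0]
ft_force: [0.7, -0.7, 0.7]
width: 87.1
gripper_force: 0.0
```

servo_tool --jaw '[1,1,1,1,1]' --travel '[[35,-12,0],[70,-25,0],[105,-38,0],[140,-51,0],[175,-63,0]]' --rot '[[0,0,0],[0,0,0],[0,0,0],[0,0,0],[0,0,0]]'

```text
clock: 0.98
position: [516.9, -322.7, 222.3]
tcp_rot: [-3.079, -0.621, 0.0]
ft_force: [-0.0, 0.0, 0.2]
width: 87.0
gripper_force: 0.0
```

servo_tool --jaw '[1,1,1,1,1]' --travel '[[30,-12,15],[60,-24,30],[90,-36,45],[122,-45,60],[122,-45,72]]' --rot '[[0,0,0],[0,0,0],[0,0,0],[0,0,0],[0,0,0]]'

```text
clock: 1.4
position: [614.1, -230.9, 148.8]
tcp_rot: [-3.076, -0.627, -0.002]
ft_force: [-0.1, 0.8, -0.1]
width: 86.7
gripper_force: 0.0
```

```bash
python3 - <<'E'
from h import *
plan(611,-236,150)
im,m=cap('wrist','w1'); plan(611,-236,150); print(robot.state()['position'])
E
```

```text
travel [-4.8  3.5 -1.2] rotz 0.000 (yaw now -1.169) q6 0.69 tilt 0.0025 clock 1.40
travel [-1.4  3.5 -4.3] rotz 0.000 (yaw now -1.169) q6 0.68 tilt 0.0055 clock 1.45
[ 610.88080566 -232.18898901  145.74396188]
```

View pics/w1.png

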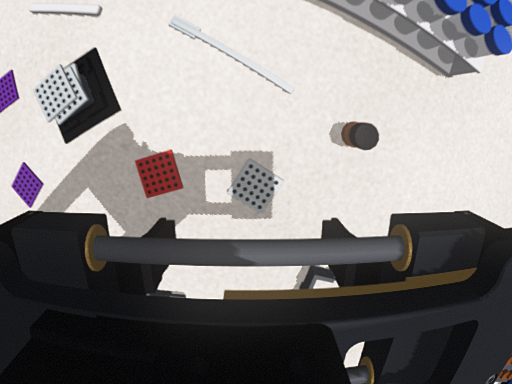

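The wrist view shows the loose plate at (255,185), under the gripper's shadow. The red look-alike is at (158,172) and the dock is at (90,95). The gripper hides whatever lies directly below it. I'll take grasp poses from the top view's masks.

```bash
cat >> h.py <<'E'
def quad(m,pts,z,fish=False,side=None):
    """rect fitted to contour points projected to plane z: centre, angle (mod 90deg, rad), size"""
    w=onz(m,pts,z,fish)[:,:2].astype(np.float32); (c,s,a)=cv2.minAreaRect(w)
    return np.array(c),np.deg2rad(a)%(np.pi/2),s
E
python3 - <<'E'
from h import *
im,m=load('top0'); hsv=cv2.cvtColor(im,cv2.COLOR_RGB2HSV)
def find(mask,roi,z,name):
    x0,x1,y0,y1=roi; k=np.zeros_like(mask); k[y0:y1,x0:x1]=mask[y0:y1,x0:x1]
    k=cv2.morphologyEx(k,cv2.MORPH_CLOSE,np.ones((3,3)))
    cs=cv2.findContours(k,cv2.RETR_EXTERNAL,cv2.CHAIN_APPROX_NONE)[0]; c=max(cs,key=cv2.contourArea)
    c,a,s=quad(m,c[:,0],z); print(name,c.round(1),'ang %.3f'%a,np.round(s,1))
S=hsv[...,1].astype(int);V=hsv[...,2].astype(int)
bg=S[330:345,300:330].mean(); print('bench S',np.median(S[280:310,180:230]),V[280:310,180:230].mean(),'plate S',S[180:188,346:354].mean(),V[180:188,346:354].mean())
grey=((S<35)).astype(np.uint8)*255
dark=(V<75).astype(np.uint8)*255
find(grey,(338,362,172,196),5,'plate4'); find(dark,(240,292,152,204),6,'dock slab')
find(dark,(320,356,240,274),12,'cover'); find((V<110).astype(np.uint8)*255,(385,420,200,230),15,'frR');find((V<110).astype(np.uint8)*255,(110,142,218,248),15,'frL')
E
```

```text
bench S 35.0 149.418 plate S 8.40625 125.921875
plate4 [ 614.4 -234.3] ang 1.496 [62.6 58. ]
dock slab [633.8  -9.4] ang 0.806 [81.6 83.2]
cover [ 414.7 -187.7] ang 0.088 [49.9 26. ]
frR [ 524.7 -367. ] ang 0.108 [65.5 78.3]
frL [495.1 365.8] ang 1.567 [69.4 66.6]
```

```bash
python3 - <<'E'
from h import *
im,m=load('top0'); hsv=cv2.cvtColor(im,cv2.COLOR_RGB2HSV); S=hsv[...,1]
def f(S,roi,thr,m,z,fish=False):
    x0,x1,y0,y1=roi;k=np.zeros(S.shape,np.uint8);k[y0:y1,x0:x1]=(S[y0:y1,x0:x1]<thr)*255
    k=cv2.morphologyEx(k,cv2.MORPH_CLOSE,np.ones((3,3)));k=cv2.morphologyEx(k,cv2.MORPH_OPEN,np.ones((3,3)))
    c=max(cv2.findContours(k,cv2.RETR_EXTERNAL,cv2.CHAIN_APPROX_NONE)[0],key=cv2.contourArea)[:,0]
    return quad(m,c,z,fish)
for t in (16,20,24): print(f(S,(335,365,169,199),t,m,5))
im,m=load('w1'); S=cv2.cvtColor(im,cv2.COLOR_RGB2HSV)[...,1]
for t in (14,18,24): print('w',f(S,(215,295,150,220),t,m,5,True))
plan(612,-236,60,1.4)
E
```

```text
(array([ 613.9588623 , -237.48429871]), np.float64(1.4033419506148397), (44.27143096923828, 43.774986267089844))
(array([ 614.14471436, -237.85253906]), np.float64(1.4100806802791217), (45.021080017089844, 45.01077651977539))
(array([ 614.12127686, -237.87046814]), np.float64(1.3925015533976721), (46.37049865722656, 45.429500579833984))
w (array([ 616.64605713, -238.72015381]), np.float64(0.41485378564903885), (75.35509490966797, 85.46790313720703))
w (array([ 616.63690186, -238.6993866 ]), np.float64(0.41485378564903885), (75.35509490966797, 85.51329803466797))
w (array([ 617.13781738, -238.51997375]), np.float64(0.4021787700464293), (75.32731628417969, 86.39979553222656))
travel [-0.2  4.3 85.7] rotz 0.573 (yaw now -1.169) q6 0.68 tilt 0.0055 clock 1.45
```

servo_tool --jaw '[1,1,1,1,1]' --travel '[[2,5,20],[3,6,40],[3,6,60],[3,6,75],[3,6,86]]' --rot '[[0,0,0.12],[0,0,0.24],[0,0,0.36],[0,0,0.47],[0,0,0.573]]'

```text
clock: 1.87
position: [614.3, -240.5, 62.6]
tcp_rot: [-3.128, 0.285, 0.004]
ft_force: [-0.4, 0.5, 0.4]
width: 86.9
gripper_force: 0.0
```

servo_tool --jaw '[1,1,1]' --travel '[[0,0,0],[0,0,0],[0,0,0]]' --rot '[[0,0,0],[0,0,0],[0,0,0]]'

```text
clock: 2.12
position: [616.3, -240.9, 65.7]
tcp_rot: [3.129, -0.271, 0.002]
ft_force: [-0.4, 0.2, -0.0]
width: 86.8
gripper_force: 0.0
```

```bash
python3 - <<'E'
from h import *
plan(614,-237.7,2.5,1.4)
E
```

```text
travel [-2.9 -2.8 63.2] rotz -0.002 (yaw now -1.744) q6 1.25 tilt 0.0013 clock 2.12
```

servo_tool --jaw '[1,1,1,1,1]' --travel '[[-3,-3,20],[-3,-3,40],[-3,-3,52],[-3,-3,58],[-3,-3,62]]' --rot '[[0,0,0],[0,0,0],[0,0,0],[0,0,0],[0,0,0]]'

```text
clock: 2.53
position: [613.6, -236.7, 2.3]
tcp_rot: [-3.13, 0.274, 0.001]
ft_force: [1.1, 0.0, -0.6]
width: 87.3
gripper_force: 0.0
```

servo_tool --jaw '[1,1,1]' --travel '[[0,0,0],[0,0,0],[0,0,0]]' --rot '[[0,0,0],[0,0,0],[0,0,0]]'

```text
clock: 2.78
position: [614.6, -237.1, 3.8]
tcp_rot: [3.129, -0.274, 0.003]
ft_force: [0.3, -0.2, 1.0]
width: 86.9
gripper_force: 0.0
```

servo_tool --jaw '[0,0,-0.2,-0.2,-0.2]' --travel '[[0,0,0],[0,0,0],[0,0,0],[0,0,0],[0,0,0]]' --rot '[[0,0,0],[0,0,0],[0,0,0],[0,0,0],[0,0,0]]' --grip_force 20

```text
clock: 3.2
position: [613.7, -236.6, 2.7]
tcp_rot: [3.13, -0.275, 0.0]
ft_force: [0.3, -1.1, -0.4]
width: 61.6
gripper_force: 0.0
```

servo_tool --jaw '[-0.2,-0.2,-0.2,-0.2,-0.2]' --travel '[[0,0,0],[0,0,0],[0,0,0],[0,0,0],[0,0,0]]' --rot '[[0,0,0],[0,0,0],[0,0,0],[0,0,0],[0,0,0]]'

```text
clock: 3.62
position: [613.6, -236.6, 2.5]
tcp_rot: [-3.13, 0.275, 0.0]
ft_force: [-0.5, 0.5, -0.1]
width: 43.2
gripper_force: 20.0
```

servo_tool --jaw '[-0.2,-0.2,-0.2,-0.2,-0.2]' --travel '[[0,0,-10],[0,0,-35],[0,0,-70],[0,0,-100],[0,0,-118]]' --rot '[[0,0,0],[0,0,0],[0,0,0],[0,0,0],[0,0,0]]'

```text
clock: 4.03
position: [615.4, -237.4, 125.5]
tcp_rot: [3.128, -0.275, 0.008]
ft_force: [1.0, -0.4, -0.2]
width: 43.1
gripper_force: 20.0
```

servo_tool --jaw '[-0.2,-0.2,-0.2,-0.2,-0.2]' --travel '[[-10,-23,0],[-27,-58,0],[-43,-95,0],[-60,-130,0],[-70,-153,0]]' --rot '[[0,0,0],[0,0,0],[0,0,0],[0,0,0],[0,0,0]]'

```text
clock: 4.45
position: [570.0, -70.6, 121.1]
tcp_rot: [-3.129, 0.273, 0.001]
ft_force: [-0.2, -0.1, -0.8]
width: 43.1
gripper_force: 20.0
```

servo_tool --jaw '[-0.2,-0.2,-0.2,-0.2,-0.2]' --travel '[[0,0,0],[0,0,0],[0,0,0],[0,0,0],[0,0,0]]' --rot '[[0,0,-0.1],[0,0,-0.2],[0,0,-0.3],[0,0,-0.4],[0,0,-0.5]]'

```text
clock: 4.87
position: [571.5, -73.5, 121.4]
tcp_rot: [3.099, 0.516, 0.001]
ft_force: [-0.4, -0.6, 0.1]
width: 43.6
gripper_force: 20.0
```

servo_tool --jaw '[-0.2,-0.2,-0.2,-0.2,-0.2]' --travel '[[0,0,0],[0,0,0],[0,0,0],[0,0,0],[0,0,0]]' --rot '[[0,0,-0.1],[0,0,-0.2],[0,0,-0.3],[0,0,-0.4],[0,0,-0.48]]'

```text
clock: 5.28
position: [571.5, -73.7, 121.4]
tcp_rot: [2.887, 1.238, 0.001]
ft_force: [0.3, 1.0, 0.5]
width: 43.3
gripper_force: 20.0
```

servo_tool --jaw '[-0.2,-0.2,-0.2,-0.2]' --travel '[[0,0,0],[0,0,0],[0,0,0],[0,0,0]]' --rot '[[0,0,0],[0,0,0],[0,0,0],[0,0,0]]'

```text
clock: 5.62
position: [571.4, -73.7, 120.8]
tcp_rot: [2.892, 1.228, 0.0]
ft_force: [-0.3, 0.2, -0.6]
width: 43.3
gripper_force: 20.0
```

```bash
python3 - <<'E'
from h import *
im,m=cap('wrist','w2'); plan(633,-9,60,0.806); print(robot.state()['position'],robot.state()['width'])
cap('top','t2')
c=im[:230,100:400]; cv2.imwrite('pics/c2.png',cv2.resize(c,None,fx=2.6,fy=2.6,interpolation=cv2.INTER_CUBIC)[...,::-1])
E
```

```text
travel [89.3 -0.6 60.7] rotz 1.568 (yaw now -0.767) q6 0.50 tilt 0.0002 clock 5.67
[571.43691783 -73.73734415 120.70413422] 43.3330249976109
```

View pics/c2.png

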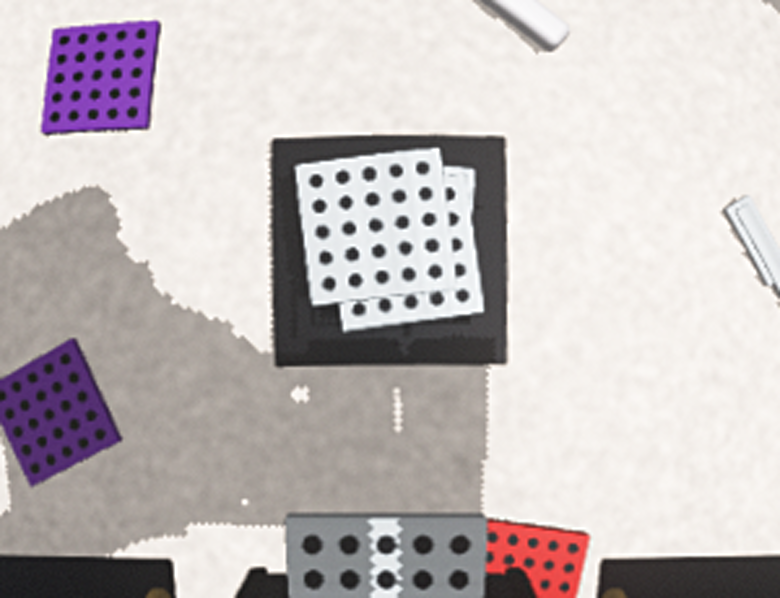

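The dock slab's corners are at crop (273,140), (505,138), (506,362) and (276,366). The pile is shifted up and to the left, and the held plate shows at the bottom, at (387,540). Next I'll measure the dock pose and brighten the dark rim to find the wide notch.

```bash
cat >> h.py <<'E'
def bigc(mask,roi=None,ks=3):
    k=mask.astype(np.uint8)*255
    if roi: q=np.zeros_like(k); x0,x1,y0,y1=roi; q[y0:y1,x0:x1]=k[y0:y1,x0:x1]; k=q
    k=cv2.morphologyEx(k,cv2.MORPH_CLOSE,np.ones((ks,ks)))
    return max(cv2.findContours(k,cv2.RETR_EXTERNAL,cv2.CHAIN_APPROX_NONE)[0],key=cv2.contourArea)[:,0]
def toworld2pix(m,P,fish):
    d=(np.atleast_2d(P)-np.array(m['eye']))@rot(m)
    if fish:
        r=np.hypot(d[:,0],d[:,1])+1e-12; th=np.arctan2(r,d[:,2]); return np.c_[m['cx']+m['fx']*th*d[:,0]/r,m['cy']+m['fy']*th*d[:,1]/r]
    return np.c_[m['cx']+m['fx']*d[:,0]/d[:,2],m['cy']+m['fy']*d[:,1]/d[:,2]]
def rectify(im,m,c,yaw,z,half=50,sc=6,fish=True):
    """flat picture of plane z about c: columns = -local y.. right is local +x, up is local +y"""
    g=np.arange(-half,half,1/sc); X,Y=np.meshgrid(g,-g); w=np.c_[(c[0]+X*np.cos(yaw)-Y*np.sin(yaw)).ravel(),(c[1]+X*np.sin(yaw)+Y*np.cos(yaw)).ravel(),np.full(X.size,z)]
    p=toworld2pix(m,w,fish).astype(np.float32).reshape(X.shape+(2,)); return cv2.remap(im,p[...,0],p[...,1],cv2.INTER_LINEAR)
E
python3 - <<'E'
from h import *
im,m=load('w2'); V=im.max(2)
for t in (70,90):
    c=bigc(V<t,(195,305,45,148)); C,a,s=quad(m,c,6,True); print('slab',C.round(1),'%.4f'%a,np.round(s,1))
im2,m2=load('t2'); c=bigc(im2.max(2)<75,(240,292,152,204)); print('top slab',quad(m2,c,6))
# held plate in tool frame
st=robot.state(); M=R.from_rotvec(st['tcp_rot']).as_matrix(); px=np.array([(287,515),(487,515)])/2.6+[100,0]
print('held plate front edge in tool', ((onz(m,px,st['position'][2]+3,True)-st['position'])@M).round(1))
r=rectify(im,m,C,a,18,46,8); r=np.clip((r/255.)**0.45*255*1.0,0,255).astype(np.uint8); r=cv2.resize(r,(560,560)); cv2.imwrite('pics/r2.png',r[...,::-1])
E
```

```text
slab [635.9 -10.7] 0.8130 [82.3 82.2]
slab [636.2 -10.7] 0.8108 [83.1 82.8]
top slab (array([645.62207031,  -1.66247559]), np.float64(1.2598930421846481), (82.97750091552734, 145.8710174560547))
held plate front edge in tool [[ 24.3 -19.3  -3. ]
 [ 24.3  23.6  -3. ]]
```

View pics/r2.png

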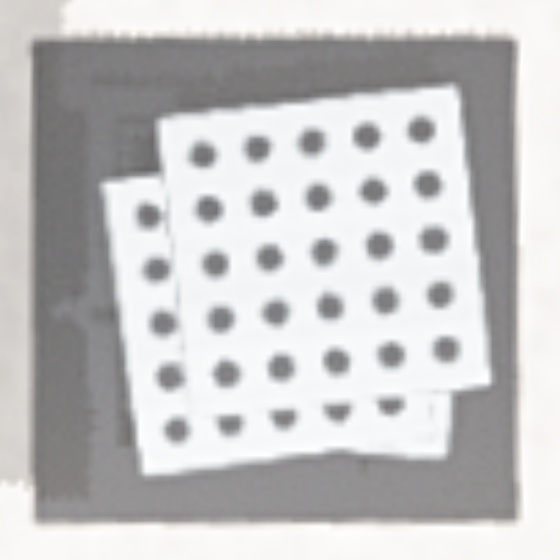

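The rectified view shows a narrow notch on the left (−x local) wall at (80,310); the other walls are too dark to read. The held plate must be centred between the fingers, yet it reads +2.1 mm in tool y, so the wrist calibration is biased by that much. The corrected dock centre is about (634.3,-9.3) at yaw 0.811, which agrees with the top camera. Now I'll place the plate.

servo_tool --jaw '[-0.2,-0.2,-0.2,-0.2,-0.2]' --travel '[[20,0,0],[50,0,0],[80,0,0],[90,0.5,0],[90,0.5,0]]' --rot '[[0,0,0],[0,0,0],[0,0,0],[0,0,-0.006],[0,0,-0.006]]'

```text
clock: 6.13
position: [635.4, -7.4, 120.5]
tcp_rot: [-2.885, -1.242, -0.001]
ft_force: [-1.0, -0.6, -0.6]
width: 43.2
gripper_force: 20.0
```

servo_tool --jaw '[-0.2,-0.2,-0.2,-0.2,-0.2]' --travel '[[0,0,20],[0,0,40],[0,0,54],[0,0,60],[0,0,65]]' --rot '[[0,0,0],[0,0,0],[0,0,0],[0,0,0],[0,0,0]]'

```text
clock: 6.55
position: [633.0, -9.7, 54.3]
tcp_rot: [-2.886, -1.238, 0.003]
ft_force: [0.3, 0.1, -1.6]
width: 43.5
gripper_force: 20.0
```

servo_tool --jaw '[-0.2,-0.2,-0.2,-0.2]' --travel '[[0,0,0],[0,0,0],[0,0,0],[0,0,0]]' --rot '[[0,0,0],[0,0,0],[0,0,0],[0,0,0]]'

```text
clock: 6.88
position: [635.0, -9.4, 56.8]
tcp_rot: [2.886, 1.238, 0.003]
ft_force: [-0.2, -0.1, -0.4]
width: 43.5
gripper_force: 20.0
```

```bash
python3 - <<'E'
from h import *
plan(634.3,-9.3,52.5,0.811-np.pi/2); s=robot.state(); print(s['position'],s['ft_force'],s['width'])
E
```

```text
travel [-0.4 -0.6  4.3] rotz -0.000 (yaw now -0.760) q6 0.62 tilt 0.0020 clock 6.88
[635.04861181  -9.40292606  56.82572988] [-0.17333919 -0.1024945  -0.43469557] 43.45457976503588
```

Now I'll lower it, release, then lower the open fingers around the pile and squeeze along the first axis.

servo_tool --jaw '[-0.2,-0.2,-0.2,-0.2,-0.2]' --travel '[[-0.4,-0.6,2],[-0.4,-0.6,3],[-0.4,-0.6,3.5],[-0.4,-0.6,3.5],[-0.4,-0.6,3.5]]' --rot '[[0,0,0],[0,0,0],[0,0,0],[0,0,0],[0,0,0]]'

```text
clock: 7.3
position: [633.4, -9.1, 52.0]
tcp_rot: [-2.887, -1.239, 0.0]
ft_force: [-0.7, -0.5, 0.3]
width: 43.4
gripper_force: 20.0
```

servo_tool --jaw '[0.2,0.5,1,1,1]' --travel '[[0,0,0],[0,0,0],[0,0,0],[0,0,0],[0,0,0]]' --rot '[[0,0,0],[0,0,0],[0,0,0],[0,0,0],[0,0,0]]'

```text
clock: 7.72
position: [633.5, -9.1, 52.1]
tcp_rot: [2.887, 1.239, 0.0]
ft_force: [0.8, 0.5, -0.8]
width: 69.1
gripper_force: 0.0
```

servo_tool --jaw '[1,1,1,1,1]' --travel '[[0,0,-5],[0,0,-5],[0,0,-5],[0,0,-5],[0,0,-5]]' --rot '[[0,0,0],[0,0,0],[0,0,0],[0,0,0],[0,0,0]]'

```text
clock: 8.13
position: [633.4, -9.1, 57.1]
tcp_rot: [-2.887, -1.239, 0.0]
ft_force: [-0.4, -0.1, -0.1]
width: 86.4
gripper_force: 0.0
```

```bash
python3 - <<'E'
from h import *
plan(634.3,-9.3,25,0.811-np.pi/2); s=robot.state(); print(s['position'],s['ft_force'],s['width'])
E
```

```text
travel [ 0.4  0.8 32.1] rotz -0.000 (yaw now -0.760) q6 0.62 tilt 0.0000 clock 8.13
[633.42870188  -9.08872914  57.05427323] [-0.36036897 -0.08684027 -0.1283899 ] 86.42280076259252
```

servo_tool --jaw '[1,1,1,1,1]' --travel '[[0.4,0.8,10],[0.4,0.8,20],[0.4,0.8,28],[0.4,0.8,32],[0.4,0.8,32]]' --rot '[[0,0,0],[0,0,0],[0,0,0],[0,0,0],[0,0,0]]'

```text
clock: 8.55
position: [632.6, -9.1, 22.5]
tcp_rot: [-2.885, -1.238, 0.005]
ft_force: [0.4, 0.3, -0.1]
width: 87.1
gripper_force: 0.0
```

servo_tool --jaw '[0.6,0.4,0.3,0.2,0.1]' --travel '[[0,0,0],[0,0,0],[0,0,0],[0,0,0],[0,0,0]]' --rot '[[0,0,0],[0,0,0],[0,0,0],[0,0,0],[0,0,0]]' --grip_force 12

```text
clock: 8.97
position: [634.7, -9.4, 25.6]
tcp_rot: [2.887, 1.239, 0.001]
ft_force: [0.3, -1.1, 0.3]
width: 61.7
gripper_force: 0.0
```

servo_tool --jaw '[0.05,0,-0.05,-0.1,-0.1]' --travel '[[0,0,0],[0,0,0],[0,0,0],[0,0,0],[0,0,0]]' --rot '[[0,0,0],[0,0,0],[0,0,0],[0,0,0],[0,0,0]]'

```text
clock: 9.38
position: [634.7, -9.5, 25.4]
tcp_rot: [2.886, 1.239, 0.001]
ft_force: [1.0, -1.1, 1.6]
width: 44.9
gripper_force: 11.5
```

servo_tool --jaw '[-0.1,-0.1,-0.1,-0.1,-0.1]' --travel '[[0,0,0],[0,0,0],[0,0,0],[0,0,0],[0,0,0]]' --rot '[[0,0,0],[0,0,0],[0,0,0],[0,0,0],[0,0,0]]'

```text
clock: 9.8
position: [634.7, -9.5, 25.3]
tcp_rot: [2.886, 1.239, 0.001]
ft_force: [2.7, -1.6, 1.1]
width: 45.3
gripper_force: 11.5
```

```bash
python3 - <<'E'
from h import *
plan(634.3,-9.3,25,0.811-np.pi/2); s=robot.state(); print(s['position'],s['ft_force'],s['width'],s['gripper_force'])
E
```

```text
travel [-0.1 -0.4  0.3] rotz -0.000 (yaw now -0.760) q6 0.62 tilt 0.0008 clock 9.80
[634.66944191  -9.47287172  25.33985506] [ 2.67245554 -1.60633369  1.08545757] 45.29583117918115 11.511792510941063
```

servo_tool --jaw '[-0.1,-0.1,-0.1,-0.1,-0.1]' --travel '[[0,0,0],[0,0,0],[0,0,0],[0,0,0],[0,0,0]]' --rot '[[0,0,0],[0,0,0],[0,0,0],[0,0,0],[0,0,0]]' --grip_force 25

```text
clock: 10.22
position: [634.7, -9.5, 25.4]
tcp_rot: [2.887, 1.239, 0.001]
ft_force: [1.5, -1.9, 3.2]
width: 44.6
gripper_force: 24.1
```

servo_tool --jaw '[0.1,0.3,0.6,1,1]' --travel '[[0,0,0],[0,0,0],[0,0,0],[0,0,0],[0,0,0]]' --rot '[[0,0,0],[0,0,0],[0,0,0],[0,0,0],[0,0,0]]'

```text
clock: 10.63
position: [633.4, -9.0, 24.2]
tcp_rot: [-2.886, -1.239, 0.002]
ft_force: [-0.8, 1.0, 0.0]
width: 66.9
gripper_force: 0.0
```

servo_tool --jaw '[1,1,1,1,1]' --travel '[[0,0,0],[0,0,-10],[0,0,-30],[0,0,-45],[0,0,-50]]' --rot '[[0,0,0],[0,0,0],[0,0,0],[0,0,0],[0,0,0]]'

```text
clock: 11.05
position: [636.3, -9.5, 78.7]
tcp_rot: [2.885, 1.238, 0.006]
ft_force: [0.5, -0.0, 0.6]
width: 86.6
gripper_force: 0.0
```

servo_tool --jaw '[1,1,1,1,1]' --travel '[[0,0,0],[0,0,0],[0,0,0],[0,0,0],[0,0,0]]' --rot '[[0,0,-0.12],[0,0,-0.24],[0,0,-0.36],[0,0,-0.48],[0,0,-0.6]]'

```text
clock: 11.47
position: [634.2, -9.3, 75.1]
tcp_rot: [-2.386, -2.044, 0.0]
ft_force: [-0.3, 0.0, 0.0]
width: 86.9
gripper_force: 0.0
```

servo_tool --jaw '[1,1,1,1,1]' --travel '[[0,0,0],[0,0,0],[0,0,0],[0,0,0],[0,0,0]]' --rot '[[0,0,-0.12],[0,0,-0.24],[0,0,-0.36],[0,0,-0.48],[0,0,-0.6]]'

```text
clock: 11.88
position: [634.1, -9.3, 75.0]
tcp_rot: [-1.675, -2.657, 0.0]
ft_force: [0.5, 0.4, -0.4]
width: 87.0
gripper_force: 0.0
```

servo_tool --jaw '[1,1,1,1,1]' --travel '[[0,0,0],[0,0,0],[0,0,0],[0,0,0],[0,0,0]]' --rot '[[0,0,-0.12],[0,0,-0.24],[0,0,-0.34],[0,0,-0.37],[0,0,-0.37]]'

```text
clock: 12.3
position: [634.1, -9.3, 75.0]
tcp_rot: [-1.165, -2.917, 0.0]
ft_force: [-0.8, -0.3, 0.4]
width: 87.4
gripper_force: 0.0
```

```bash
python3 - <<'E'
from h import *
s=robot.state(); print(s['position'],s['ft_force'],s['width'],s['gripper_force']);plan(634.3,-9.3,25,0.811)
E
```

```text
[634.12339082  -9.27359225  74.97817432] [-0.76181577 -0.29724484  0.37472543] 87.36276938540787 0.0
travel [-0.2  0.1 50. ] rotz 0.000 (yaw now 0.811) q6 -0.95 tilt 0.0003 clock 12.30
```

servo_tool --jaw '[1,1,1,1,1]' --travel '[[0,0,15],[0,0,30],[0,0,43],[0,0,50],[0,0,50]]' --rot '[[0,0,0],[0,0,0],[0,0,0],[0,0,0],[0,0,0]]'

```text
clock: 12.72
position: [632.4, -9.1, 22.6]
tcp_rot: [-1.166, -2.913, 0.002]
ft_force: [0.3, 0.6, 0.7]
width: 86.9
gripper_force: 0.0
```

servo_tool --jaw '[0.6,0.4,0.3,0.2,0.1]' --travel '[[0,0,0],[0,0,0],[0,0,0],[0,0,0],[0,0,0]]' --rot '[[0,0,0],[0,0,0],[0,0,0],[0,0,0],[0,0,0]]' --grip_force 15

```text
clock: 13.13
position: [634.8, -9.4, 25.8]
tcp_rot: [1.166, 2.916, 0.0]
ft_force: [-0.1, 0.5, 0.2]
width: 61.5
gripper_force: 0.0
```

servo_tool --jaw '[0.05,0,-0.05,-0.1,-0.1]' --travel '[[0,0,0],[0,0,0],[0,0,0],[0,0,0],[0,0,0]]' --rot '[[0,0,0],[0,0,0],[0,0,0],[0,0,0],[0,0,0]]'

```text
clock: 13.55
position: [634.7, -9.1, 25.4]
tcp_rot: [1.166, 2.916, 0.001]
ft_force: [0.8, 1.9, 1.9]
width: 44.1
gripper_force: 14.8
```

servo_tool --jaw '[-0.1,-0.1,-0.1,-0.1,-0.1]' --travel '[[0,0,0],[0,0,0],[0,0,0],[0,0,0],[0,0,0]]' --rot '[[0,0,0],[0,0,0],[0,0,0],[0,0,0],[0,0,0]]' --grip_force 25

```text
clock: 13.97
position: [634.7, -9.2, 25.4]
tcp_rot: [1.166, 2.916, 0.001]
ft_force: [1.0, 2.6, 3.0]
width: 44.0
gripper_force: 24.8
```

```bash
python3 - <<'E'
from h import *
s=robot.state(); print(s['position'],s['ft_force'],s['width'],s['gripper_force']);plan(634.3,-9.3,25,0.811)
E
```

```text
[634.6933134   -9.18548663  25.40304842] [0.97334709 2.60046133 2.98855282] 44.03786053838165 24.770694949074823
travel [ 0.2 -0.4  0.4] rotz -0.001 (yaw now 0.810) q6 -0.95 tilt 0.0008 clock 13.97
```

servo_tool --jaw '[0.1,0.3,0.6,1,1]' --travel '[[0,0,0],[0,0,0],[0,0,0],[0,0,0],[0,0,0]]' --rot '[[0,0,0],[0,0,0],[0,0,0],[0,0,0],[0,0,0]]'

```text
clock: 14.38
position: [633.9, -9.6, 24.6]
tcp_rot: [-1.166, -2.916, 0.001]
ft_force: [-0.1, 0.3, -0.0]
width: 66.9
gripper_force: 0.0
```

servo_tool --jaw '[1,1,1,1,1]' --travel '[[0,0,0],[0,0,-10],[0,0,-40],[0,0,-75],[0,0,-95]]' --rot '[[0,0,0],[0,0,0],[0,0,0],[0,0,0],[0,0,0]]'

```text
clock: 14.8
position: [635.8, -9.6, 124.4]
tcp_rot: [1.165, 2.914, 0.001]
ft_force: [1.3, -0.5, 0.1]
width: 86.4
gripper_force: 0.0
```

servo_tool --jaw '[1,1,1,1,1]' --travel '[[-25,0,0],[-55,0,0],[-80,0,0],[-90,0,0],[-90,0,0]]' --rot '[[0,0,0],[0,0,0],[0,0,0],[0,0,0],[0,0,0]]'

```text
clock: 15.22
position: [700.6, -73.2, 120.6]
tcp_rot: [1.169, 2.915, -0.0]
ft_force: [-0.6, 0.4, 0.5]
width: 87.0
gripper_force: 0.0
```

servo_tool --jaw '[1,1,1]' --travel '[[0,0,0],[0,0,0],[0,0,0]]' --rot '[[0,0,0],[0,0,0],[0,0,0]]'

```text
clock: 15.47
position: [698.6, -70.2, 119.9]
tcp_rot: [-1.165, -2.916, -0.0]
ft_force: [0.1, 0.2, 0.2]
width: 86.9
gripper_force: 0.0
```

```bash
python3 - <<'E'
from h import *
im,m=cap('wrist','w3'); V=im.max(2); s=robot.state(); print(s['position'])
p=toworld2pix(m,[[634.3,-9.3,6]],True)[0]; print(p)
x0,y0=(p-60).astype(int); roi=(x0,x0+120,max(0,y0),y0+120)
for t in (70,90):
    c=bigc(V<t,roi); C,a,sz=quad(m,c,6,True); print('slab',C.round(1),'%.4f'%a,np.round(sz,1))
c=bigc(V>150,(int(p[0]-32),int(p[0]+32),max(0,int(p[1]-40)),int(p[1]+28)),5); print('pile',quad(m,c,54,True))
# contrast-stretch dark
r=rectify(im,m,(634.3,-9.3),0.811,18,46,8).astype(float); r=cv2.resize(r,(700,700)); r=cv2.GaussianBlur(r,(0,0),2)
g=np.clip((r-20)/(75-20),0,1)*255; cv2.imwrite('pics/r3.png',cv2.resize(g,(560,560))[...,::-1].astype(np.uint8))
E
```

```text
[698.69486054 -70.25290776 119.94051751]
[247.43204269  94.80971939]
slab [636.4 -10.7] 0.8129 [83.2 82.8]
slab [636.3 -10.6] 0.8131 [83.3 83.1]
pile (array([636.45892334, -10.44255066]), np.float64(0.7882388907532085), (43.42293930053711, 44.5190544128418))
```

View pics/r3.png

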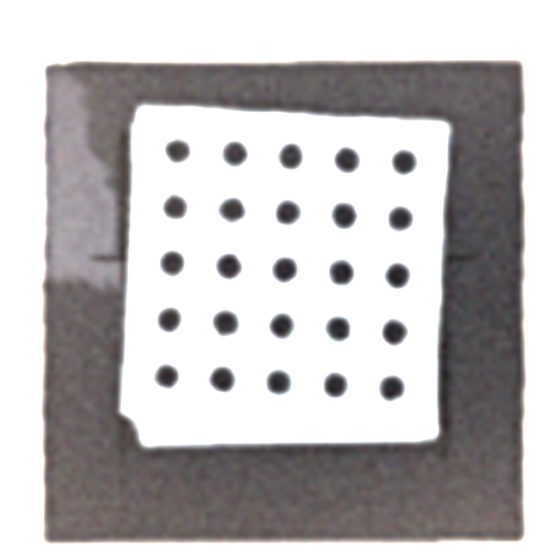

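The pile looks nearly square. Its top face spans (133,108) to (445,440), and the top plate is turned about 2.7° with a lower plate's corner showing at (130,425). The arm was still settling when I squeezed, so I'll tap again more gently. Before that I'll work out the camera bias, which looks world-fixed, and try to bring out the notch.

```bash
python3 - <<'E'
from h import *
for n,pos,yaw in [('w2',(571.44,-73.74,120.70),-0.767),('w3',(698.69,-70.25,119.94),0.811)]:
    im,m=load(n); y=np.array([np.cos(yaw),np.sin(yaw)]); x=np.array([-y[1],y[0]]); o=np.array(m['eye'])[:2]-pos[:2]; print(n,'cam off tool', (o@x).round(2),(o@y).round(2))
im,m=load('w3'); a=0.812
r=rectify(im,m,(636.3,-10.7),a,18,46,8).astype(float).mean(2)
r=cv2.GaussianBlur(r,(0,0),3); out=np.full_like(r,255)
cl=cv2.createCLAHE(8,(6,6)); g=np.clip((r-25)/(65-25),0,1)*255; g=cl.apply(g.astype(np.uint8)); cv2.imwrite('pics/r3b.png',cv2.resize(g,(600,600)))
c=[im[y,x] for x,y in []]
E
```

```text
w2 cam off tool 66.91 1.7
w3 cam off tool 64.68 0.55
```

View pics/r3b.png

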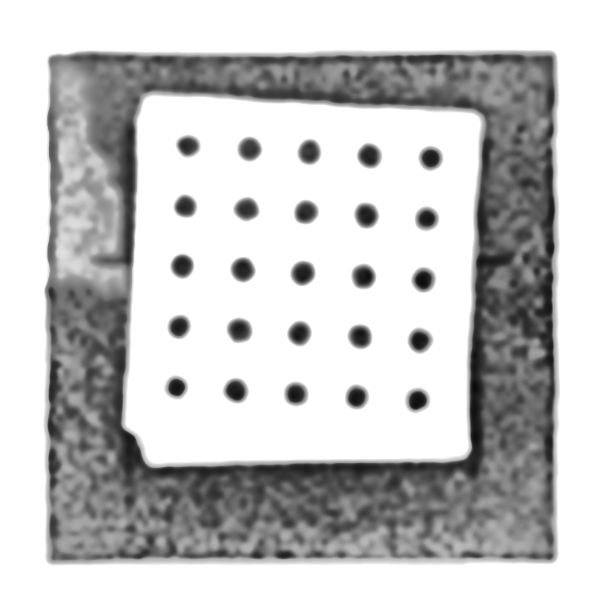

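The camera-offset check shows that the wrist model's eye is off by a world-fixed (+1.6,-0.8) mm. Corrected, the dock is at (634.7,-9.9), yaw 0.8125. The dark notch-edge lines at (110,260) and (495,260) sit at local y≈+6.5, so both local ±x walls have narrow notches. The wide one must be on local +y or −y.

```bash
cat >> h.py <<'E'
BIAS=np.array([1.59,-0.78,0])
def loadw(name):
    im,m=load(name); m=dict(m); m['eye']=np.array(m['eye'])-BIAS; return im,m
E
python3 - <<'E'
from h import *
D=(634.7,-9.9);a=0.8125
for n in ('w2','w3'):
    im,m=loadw(n); r=rectify(im,m,D,a,18,46,4).astype(float).mean(2); r=cv2.GaussianBlur(r,(0,0),1.5)
    g=np.arange(-46,46,.25)
    X=lambda v:int((v+46)*4)
    def strip(side):
        if side=='+y': return r[X(-31.5):X(-29),:].mean(0)
        if side=='-y': return r[X(29):X(31.5),:].mean(0)
        if side=='+x': return r[::-1,X(29):X(31.5)].mean(1)
        return r[::-1,X(-31.5):X(-29)].mean(1)
    for sd in ('+x','-x','+y','-y'):
        p=strip(sd); print(n,sd,[int(p[X(v)]) for v in range(-24,25,1)])
plan(634.7,-9.9,120,0.8125)
E
```

```text
w2 +x [68, 67, 67, 67, 65, 76, 165, 236, 241, 237, 233, 219, 206, 206, 222, 238, 240, 237, 234, 234, 235, 233, 234, 235, 234, 233, 232, 235, 234, 233, 235, 237, 236, 233, 225, 216, 210, 208, 203, 201, 200, 192, 178, 163, 155, 150, 150, 140, 124]
w2 -x [65, 67, 64, 67, 68, 67, 68, 69, 68, 68, 67, 67, 67, 66, 65, 66, 64, 58, 53, 54, 61, 63, 63, 62, 62, 61, 59, 58, 58, 57, 55, 57, 59, 59, 60, 61, 61, 63, 69, 78, 68, 57, 56, 56, 56, 57, 57, 56, 56]
w2 +y [55, 56, 57, 57, 56, 56, 54, 51, 48, 47, 47, 47, 48, 49, 47, 47, 48, 48, 50, 52, 51, 51, 52, 54, 58, 61, 62, 65, 68, 76, 86, 99, 104, 106, 108, 118, 139, 151, 152, 153, 154, 169, 186, 190, 189, 191, 199, 212, 219]
w2 -y [79, 151, 239, 241, 237, 236, 234, 227, 215, 207, 202, 197, 193, 190, 184, 169, 151, 141, 132, 125, 120, 118, 113, 101, 91, 84, 80, 77, 75, 75, 74, 73, 71, 71, 71, 71, 72, 66, 66, 72, 74, 75, 78, 81, 86, 93, 94, 93, 92]
w3 +x [39, 38, 38, 38, 38, 37, 37, 37, 37, 37, 36, 37, 37, 36, 36, 37, 36, 36, 37, 36, 36, 36, 35, 35, 35, 35, 37, 37, 36, 34, 32, 36, 36, 36, 36, 37, 37, 36, 36, 37, 37, 38, 37, 38, 38, 38, 38, 38, 38]
w3 -x [41, 41, 41, 40, 40, 41, 40, 40, 40, 41, 40, 41, 41, 41, 42, 41, 40, 40, 41, 41, 41, 41, 41, 41, 42, 47, 52, 54, 55, 52, 46, 54, 55, 54, 54, 54, 54, 54, 53, 53, 54, 53, 53, 54, 54, 53, 50, 46, 45]
w3 +y [63, 101, 114, 109, 108, 106, 106, 105, 108, 109, 105, 95, 91, 89, 86, 82, 80, 76, 72, 70, 69, 68, 71, 71, 67, 60, 58, 57, 55, 50, 47, 48, 47, 45, 45, 44, 43, 45, 44, 43, 43, 42, 42, 41, 40, 40, 40, 41, 40]
w3 -y [41, 40, 40, 40, 40, 39, 40, 40, 38, 39, 38, 38, 39, 39, 39, 39, 39, 38, 38, 40, 39, 39, 40, 39, 39, 39, 39, 39, 39, 39, 40, 40, 39, 40, 40, 39, 40, 39, 39, 39, 39, 41, 40, 40, 40, 39, 40, 41, 40]
travel [88.  -0.3  0. ] rotz -0.001 (yaw now 0.811) q6 -1.02 tilt 0.0009 clock 15.52
```

In the w2 profile the −y wall has its notch edge at +13.5, so the wide notch is on local −y and the dock's +x points at world angle −0.758. I'll confirm that from a cleaner view after the second tap. Re-tapping now, with settling pauses.

servo_tool --jaw '[1,1,1,1,1]' --travel '[[25,0,0],[50,0,0],[75,0,20],[88,-0.3,40],[88,-0.3,50]]' --rot '[[0,0,0],[0,0,0],[0,0,0],[0,0,0],[0,0,0]]'

```text
clock: 15.93
position: [631.7, -8.0, 67.6]
tcp_rot: [-1.161, -2.914, 0.001]
ft_force: [-0.2, 0.2, -0.3]
width: 87.1
gripper_force: 0.0
```

servo_tool --jaw '[1,1,1,1,1]' --travel '[[0,0,10],[0,0,20],[0,0,30],[0,0,38],[0,0,44]]' --rot '[[0,0,0],[0,0,0],[0,0,0],[0,0,0],[0,0,0]]'

```text
clock: 16.35
position: [635.8, -11.6, 25.0]
tcp_rot: [-1.167, -2.916, 0.0]
ft_force: [-0.4, -0.1, -0.5]
width: 86.8
gripper_force: 0.0
```

servo_tool --jaw '[0.5,0.5,0.3,0.3,0.3]' --travel '[[0,0,1],[0,0,1],[0,0,1],[0,0,1],[0,0,1]]' --rot '[[0,0,0],[0,0,0],[0,0,0],[0,0,0],[0,0,0]]' --grip_force 10

```text
clock: 16.77
position: [636.1, -11.1, 25.8]
tcp_rot: [1.166, 2.916, 0.0]
ft_force: [-0.0, -0.0, 0.2]
width: 62.2
gripper_force: 0.0
```

servo_tool --jaw '[0.3,0.3,0.3,0.3,0.3]' --travel '[[0,0,0],[0,0,0],[0,0,0],[0,0,0],[0,0,0]]' --rot '[[0,0,0],[0,0,0],[0,0,0],[0,0,0],[0,0,0]]'

```text
clock: 17.18
position: [635.5, -10.9, 25.1]
tcp_rot: [-1.166, -2.917, -0.0]
ft_force: [-0.4, 1.0, -0.4]
width: 56.5
gripper_force: 0.0
```

servo_tool --jaw '[0.3,0.3,0.3,0.3,0.3]' --travel '[[0,0,0],[0,0,0],[0,0,0],[0,0,0],[0,0,0]]' --rot '[[0,0,0],[0,0,0],[0,0,0],[0,0,0],[0,0,0]]'

```text
clock: 17.6
position: [635.5, -11.0, 25.0]
tcp_rot: [-1.166, -2.917, 0.0]
ft_force: [0.2, 0.2, 0.5]
width: 56.8
gripper_force: 0.0
```

```bash
python3 - <<'E'
from h import *
s=robot.state(); print(s['position'],s['ft_force'],s['width'],s['gripper_force']);plan(634.7,-9.9,24,0.8125)
E
```

```text
[635.54180269 -10.95327669  25.02519817] [0.20833345 0.20877729 0.45624149] 56.77909408061954 0.0
travel [1.3 0.2 1. ] rotz -0.002 (yaw now 0.810) q6 -0.95 tilt 0.0000 clock 17.60
```

servo_tool --jaw '[0.3,0.25,0.2,0.15,0.1]' --travel '[[1.3,0.2,1],[1.3,0.2,1],[1.3,0.2,1],[1.3,0.2,1],[1.3,0.2,1]]' --rot '[[0,0,-0.002],[0,0,-0.002],[0,0,-0.002],[0,0,-0.002],[0,0,-0.002]]'

```text
clock: 18.02
position: [634.8, -9.9, 24.1]
tcp_rot: [1.164, 2.918, -0.0]
ft_force: [0.0, -0.5, -1.4]
width: 49.9
gripper_force: 0.0
```

servo_tool --jaw '[0.06,0.03,0,-0.05,-0.05]' --travel '[[0,0,0],[0,0,0],[0,0,0],[0,0,0],[0,0,0]]' --rot '[[0,0,0],[0,0,0],[0,0,0],[0,0,0],[0,0,0]]'

```text
clock: 18.43
position: [634.9, -9.8, 24.1]
tcp_rot: [1.163, 2.918, 0.0]
ft_force: [-0.4, 0.6, -0.9]
width: 44.0
gripper_force: 9.9
```

servo_tool --jaw '[-0.05,-0.05,-0.05,-0.05,-0.05]' --travel '[[0,0,0],[0,0,0],[0,0,0],[0,0,0],[0,0,0]]' --rot '[[0,0,0],[0,0,0],[0,0,0],[0,0,0],[0,0,0]]'

```text
clock: 18.85
position: [634.8, -9.9, 24.1]
tcp_rot: [1.163, 2.918, 0.0]
ft_force: [0.6, 0.4, 0.7]
width: 44.0
gripper_force: 9.9
```

servo_tool --jaw '[0.04,0.08,0.12,0.3,0.5]' --travel '[[0,0,0],[0,0,0],[0,0,0],[0,0,0],[0,0,0]]' --rot '[[0,0,0],[0,0,0],[0,0,0],[0,0,0],[0,0,0]]'

```text
clock: 19.27
position: [634.7, -10.0, 24.0]
tcp_rot: [-1.163, -2.918, 0.0]
ft_force: [0.3, 0.2, -0.4]
width: 55.4
gripper_force: 0.0
```

servo_tool --jaw '[1,1,1,1,1]' --travel '[[0,0,0],[0,0,-10],[0,0,-30],[0,0,-45],[0,0,-50]]' --rot '[[0,0,0],[0,0,0],[0,0,0],[0,0,0],[0,0,0]]'

```text
clock: 19.68
position: [636.8, -10.2, 77.7]
tcp_rot: [1.162, 2.914, 0.002]
ft_force: [0.3, 0.3, 0.3]
width: 84.0
gripper_force: 0.0
```

servo_tool --jaw '[1,1,1,1,1]' --travel '[[0,0,0],[0,0,0],[0,0,0],[0,0,0],[0,0,0]]' --rot '[[0,0,0.12],[0,0,0.24],[0,0,0.36],[0,0,0.48],[0,0,0.6]]'

```text
clock: 20.1
position: [634.6, -9.9, 74.1]
tcp_rot: [-1.981, -2.438, 0.0]
ft_force: [-0.6, 0.3, 0.6]
width: 86.9
gripper_force: 0.0
```

servo_tool --jaw '[1,1,1,1,1]' --travel '[[0,0,0],[0,0,0],[0,0,0],[0,0,0],[0,0,0]]' --rot '[[0,0,0.12],[0,0,0.24],[0,0,0.36],[0,0,0.48],[0,0,0.6]]'

```text
clock: 20.52
position: [634.6, -9.9, 74.0]
tcp_rot: [-2.613, -1.744, 0.0]
ft_force: [-0.8, 0.9, 0.7]
width: 87.0
gripper_force: 0.0
```

servo_tool --jaw '[1,1,1,1,1]' --travel '[[0,0,0],[0,0,0],[0,0,0],[0,0,0],[0,0,0]]' --rot '[[0,0,0.12],[0,0,0.24],[0,0,0.34],[0,0,0.37],[0,0,0.37]]'

```text
clock: 20.93
position: [634.6, -9.9, 74.0]
tcp_rot: [-2.886, -1.24, 0.0]
ft_force: [0.0, 0.3, -0.6]
width: 87.3
gripper_force: 0.0
```

servo_tool --jaw '[1,1,1,1,1]' --travel '[[0,0,10],[0,0,20],[0,0,30],[0,0,40],[0,0,50]]' --rot '[[0,0,0],[0,0,0],[0,0,0],[0,0,0],[0,0,0]]'

```text
clock: 21.35
position: [634.0, -9.8, 22.1]
tcp_rot: [-2.885, -1.242, 0.002]
ft_force: [-0.6, -0.1, 0.5]
width: 86.8
gripper_force: 0.0
```

servo_tool --jaw '[0.3,0.3,0.3,0.3,0.3]' --travel '[[0,0,0],[0,0,0],[0,0,0],[0,0,0],[0,0,0]]' --rot '[[0,0,0],[0,0,0],[0,0,0],[0,0,0],[0,0,0]]'

```text
clock: 21.77
position: [635.4, -10.0, 24.9]
tcp_rot: [2.885, 1.242, 0.002]
ft_force: [-1.4, 0.9, 0.9]
width: 61.8
gripper_force: 0.0
```

servo_tool --jaw '[0.3,0.3,0.3,0.3,0.3]' --travel '[[0,0,0],[0,0,0],[0,0,0],[0,0,0],[0,0,0]]' --rot '[[0,0,0],[0,0,0],[0,0,0],[0,0,0],[0,0,0]]'

```text
clock: 22.18
position: [634.8, -9.9, 24.1]
tcp_rot: [2.886, 1.242, 0.0]
ft_force: [0.4, 1.1, -0.7]
width: 57.0
gripper_force: 0.0
```

```bash
python3 - <<'E'
from h import *
s=robot.state(); print(s['position'],s['ft_force'],s['width'],s['gripper_force']);plan(634.7,-9.9,24,-0.758)
E
```

```text
[634.76887681  -9.88724792  24.10735278] [ 0.39602537  1.13607644 -0.69807954] 56.989478322183096 0.0
travel [-0.1 -0.   0.1] rotz 0.000 (yaw now -0.758) q6 0.62 tilt 0.0001 clock 22.18
```

Settled exactly on the dock axis. I'll squeeze the second axis gently, release, rise and back off for a look.

servo_tool --jaw '[0.25,0.2,0.15,0.1,0.06]' --travel '[[0,0,0],[0,0,0],[0,0,0],[0,0,0],[0,0,0]]' --rot '[[0,0,0],[0,0,0],[0,0,0],[0,0,0],[0,0,0]]'

```text
clock: 22.6
position: [634.7, -9.9, 24.0]
tcp_rot: [-2.886, -1.242, 0.0]
ft_force: [0.6, -0.2, -0.3]
width: 47.9
gripper_force: 0.4
```

servo_tool --jaw '[0.03,0,-0.05,-0.05,-0.05]' --travel '[[0,0,0],[0,0,0],[0,0,0],[0,0,0],[0,0,0]]' --rot '[[0,0,0],[0,0,0],[0,0,0],[0,0,0],[0,0,0]]'

```text
clock: 23.02
position: [634.8, -10.0, 24.0]
tcp_rot: [2.886, 1.242, 0.0]
ft_force: [1.3, -0.1, -1.1]
width: 44.0
gripper_force: 9.9
```

servo_tool --jaw '[-0.05,-0.05,-0.05,-0.05,-0.05]' --travel '[[0,0,0],[0,0,0],[0,0,0],[0,0,0],[0,0,0]]' --rot '[[0,0,0],[0,0,0],[0,0,0],[0,0,0],[0,0,0]]'

```text
clock: 23.43
position: [634.8, -9.9, 24.0]
tcp_rot: [2.886, 1.242, -0.0]
ft_force: [0.5, -0.6, -0.7]
width: 43.9
gripper_force: 9.9
```

servo_tool --jaw '[0.04,0.08,0.12,0.3,0.5]' --travel '[[0,0,0],[0,0,0],[0,0,0],[0,0,0],[0,0,0]]' --rot '[[0,0,0],[0,0,0],[0,0,0],[0,0,0],[0,0,0]]'

```text
clock: 23.85
position: [634.7, -9.9, 24.1]
tcp_rot: [-2.886, -1.242, 0.0]
ft_force: [0.0, 0.2, -0.0]
width: 55.2
gripper_force: 0.0
```

servo_tool --jaw '[1,1,1,1,1]' --travel '[[0,0,0],[0,0,-10],[0,0,-40],[0,0,-75],[0,0,-96]]' --rot '[[0,0,0],[0,0,0],[0,0,0],[0,0,0],[0,0,0]]'

```text
clock: 24.27
position: [636.1, -10.1, 124.2]
tcp_rot: [2.884, 1.241, 0.005]
ft_force: [1.5, 0.7, 1.6]
width: 84.2
gripper_force: 0.0
```

servo_tool --jaw '[1,1,1,1,1]' --travel '[[-25,0,0],[-55,0,0],[-80,0,0],[-90,0,0],[-90,0,0]]' --rot '[[0,0,0],[0,0,0],[0,0,0],[0,0,0],[0,0,0]]'

```text
clock: 24.68
position: [571.9, -76.7, 120.7]
tcp_rot: [2.887, 1.238, 0.0]
ft_force: [-1.7, 0.8, 0.5]
width: 87.1
gripper_force: 0.0
```

servo_tool --jaw '[1,1,1,1,1]' --travel '[[0,0,0],[0,0,0],[0,0,0],[0,0,0],[0,0,0]]' --rot '[[0,0,0],[0,0,0],[0,0,0],[0,0,0],[0,0,0]]'

```text
clock: 25.1
position: [573.3, -74.6, 119.9]
tcp_rot: [-2.885, -1.243, 0.0]
ft_force: [0.2, -0.4, 0.3]
width: 87.0
gripper_force: 0.0
```

```bash
python3 - <<'E'
from h import *
cap('wrist','w4'); im,m=loadw('w4'); V=im.max(2); s=robot.state(); print(s['position'],s['clock'])
p=toworld2pix(m,[[634.3,-9.3,6]],True)[0]; x0,y0=(p-60).astype(int)
for t in (70,90):
    c=bigc(V<t,(x0,x0+120,max(0,y0),y0+120)); C,a,sz=quad(m,c,6,True); print('slab',C.round(1),'%.4f'%a,np.round(sz,1))
c=bigc(V>150,(int(p[0]-32),int(p[0]+32),max(0,int(p[1]-42)),int(p[1]+26)),5); print('pile',quad(m,c,54,True))
cap('top','t4')
a=0.8125
r=rectify(im,m,(634.7,-9.9),a,18,46,8).astype(float).mean(2)
r=cv2.GaussianBlur(r,(0,0),3)
g=np.clip((r-25)/(75-25),0,1)*255; g=cv2.createCLAHE(6,(6,6)).apply(g.astype(np.uint8)); cv2.imwrite('pics/r4.png',cv2.resize(g,(600,600)))
E
```

```text
[573.13866105 -74.66444211 119.84168459] 25.15
slab [634.4  -9.8] 0.8138 [82.1 81.8]
slab [634.7  -9.9] 0.8121 [82.4 82.6]
pile (array([634.83044434,  -9.7565155 ]), np.float64(0.7693459599269957), (44.104042053222656, 43.961952209472656))
```

View pics/r4.png

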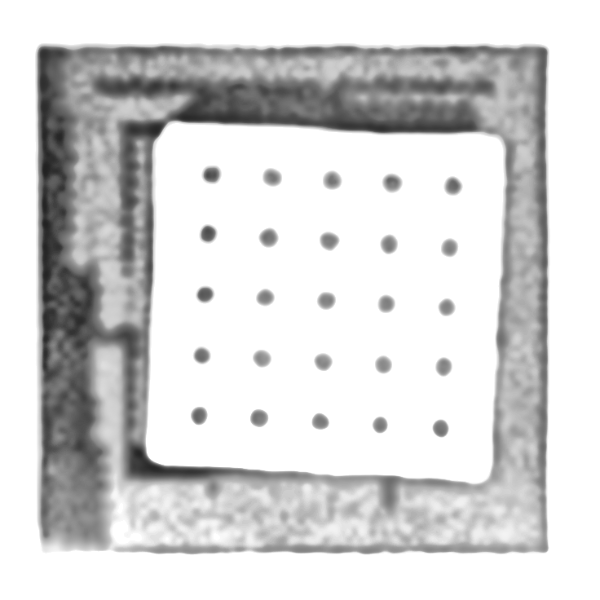

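The pile is now flush (44.1 × 44.0 mm outline) and centred within 0.2 mm. It is turned 2.5°, which is inside the limit. The notch-edge line at (388,490), local x=+13.5, confirms the wide notch on local −y, so the dock's +x is at world angle −0.758. Next I'm off to the right-hand frame for a look.

servo_tool --jaw '[1,1,1,1,1]' --travel '[[-33,16,0],[-67,33,0],[-100,49,0],[-134,66,0],[-168,82,0]]' --rot '[[0,0,0],[0,0,0],[0,0,0],[0,0,0],[0,0,0]]'

```text
clock: 25.62
position: [516.5, -255.0, 120.1]
tcp_rot: [2.885, 1.243, 0.0]
ft_force: [0.3, 0.3, -0.3]
width: 87.1
gripper_force: 0.0
```

servo_tool --jaw '[1,1,1,1,1]' --travel '[[-33,16,0],[-67,33,0],[-100,49,0],[-134,66,0],[-168,82,0]]' --rot '[[0,0,0],[0,0,0],[0,0,0],[0,0,0],[0,0,0]]'

```text
clock: 26.03
position: [460.4, -433.7, 120.0]
tcp_rot: [2.885, 1.242, 0.0]
ft_force: [1.1, -0.6, -0.1]
width: 87.2
gripper_force: 0.0
```

servo_tool --jaw '[1,1,1,1,1]' --travel '[[0,0,0],[0,0,0],[0,0,0],[0,0,0],[0,0,0]]' --rot '[[0,0,0],[0,0,0],[0,0,0],[0,0,0],[0,0,0]]'

```text
clock: 26.45
position: [461.7, -430.5, 119.9]
tcp_rot: [-2.884, -1.244, -0.0]
ft_force: [0.7, 0.1, 0.6]
width: 86.9
gripper_force: 0.0
```

```bash
python3 - <<'E'
from h import *
cap('wrist','w5'); im,m=loadw('w5'); s=robot.state(); print(s['position'],s['clock'])
cap('top','t5'); t,mt=load('t5'); V=t.max(2)
for n,roi in (('frR',(380,425,195,235)),('frL',(105,147,213,253)),('cover',(318,360,238,278))):
    try: print(n,quad(mt,bigc(V<105,roi),20))
    except Exception as e: print(n,e)
r=rectify(im,m,(525,-367),0.108,30,46,12); r=cv2.resize(r,(560,560)); cv2.imwrite('pics/r5.png',r[...,::-1])
E
```

```text
[ 461.69231536 -430.60234925  119.99958942] 26.5
frR (array([ 497.83453369, -396.79229736]), np.float64(1.546732402659104), (56.26365661621094, 50.170101165771484))
frL (array([494.83270264, 364.21981812]), np.float64(0.00023362557906216663), (65.94215393066406, 69.10466003417969))
cover (array([ 410.74526978, -205.33453369]), np.float64(0.1816025692739141), (84.03675079345703, 98.19696044921875))
```

View pics/r5.png

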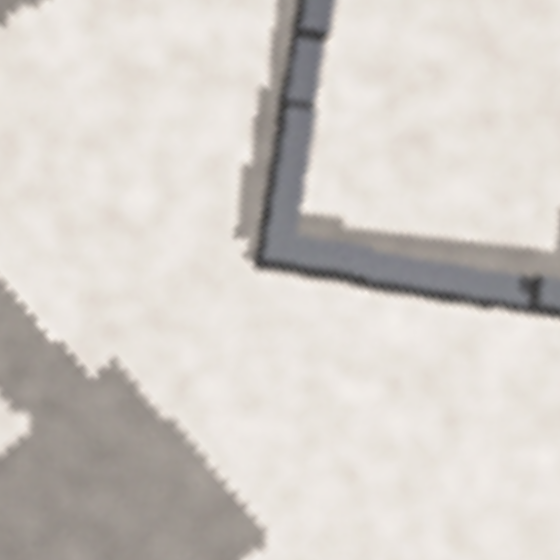

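The frame was knocked aside: its corner shows at (260,262), not in the middle. I'll re-measure it in the same picture.

```bash
cat >> h.py <<'E'
def topface(im,m,c,z,half=60,lo=85,hi=165,fish=True):
    """grey-blue upper face near world c at height z"""
    I=im.astype(int); k=(I[...,2]>=I[...,0]+3)&(I.max(2)>lo)&(I.max(2)<hi)
    p=toworld2pix(m,[[c[0]+dx,c[1]+dy,z] for dx in(-half,half) for dy in(-half,half)],fish); x0,y0=np.maximum(p.min(0),0).astype(int); x1,y1=p.max(0).astype(int)
    return quad(m,bigc(k,(x0,x1,y0,y1),3),z,fish)
E
python3 - <<'E'
from h import *
im,m=loadw('w5'); C,a,s=topface(im,m,(550,-329),30); print(C,a,s)
for lo,hi in((95,165),(105,150)): print(topface(im,m,(550,-329),30,lo=lo,hi=hi))
r=rectify(im,m,C,a,30,46,12); r=cv2.resize(r,(560,560)); cv2.imwrite('pics/r5b.png',r[...,::-1])
g=r.mean(2); S=lambda v:int((v+46)*560/92); 
def strips():
    o=range(-20,21)
    for n,f in (('+x',lambda v:g[S(-v),S(28.3):S(30.7)]),('-x',lambda v:g[S(-v),S(-30.7):S(-28.3)]),('+y',lambda v:g[S(-30.7):S(-28.3),S(v)]),('-y',lambda v:g[S(28.3):S(30.7),S(v)])): print(n,[int(f(v).mean()) for v in o])
strips()
E
```

```text
[ 555.12432861 -334.30282593] 1.5176955578198066 (64.19595336914062, 64.45780181884766)
(array([ 555.18896484, -334.19351196]), np.float64(1.5106297919736629), (64.31181335449219, 63.97971725463867))
(array([ 555.20385742, -334.08963013]), np.float64(1.5085534584297826), (64.20219421386719, 63.85631561279297))
+x [117, 117, 117, 117, 116, 117, 116, 117, 117, 117, 117, 118, 118, 89, 58, 81, 108, 121, 121, 122, 121, 121, 124, 133, 132, 136, 129, 117, 117, 118, 118, 118, 117, 117, 117, 117, 117, 118, 118, 118, 117]
-x [132, 131, 131, 130, 132, 128, 90, 67, 96, 114, 132, 133, 131, 131, 131, 132, 132, 132, 132, 132, 132, 133, 133, 132, 133, 134, 133, 133, 134, 132, 134, 134, 133, 133, 133, 133, 133, 133, 131, 131, 132]
+y [129, 128, 128, 128, 128, 127, 127, 127, 128, 126, 127, 126, 126, 126, 108, 89, 119, 124, 125, 123, 123, 123, 122, 122, 122, 116, 75, 76, 119, 123, 120, 121, 120, 120, 121, 119, 120, 120, 119, 119, 119]
-y [127, 127, 127, 126, 126, 126, 125, 125, 124, 123, 124, 125, 123, 123, 129, 147, 147, 147, 147, 143, 146, 145, 141, 143, 143, 127, 77, 89, 119, 122, 120, 120, 120, 120, 117, 118, 118, 118, 117, 118, 117]
```

View pics/r5b.png

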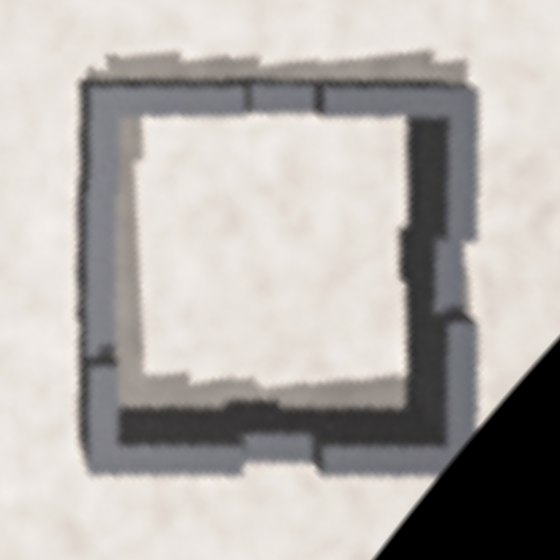

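The frame is clear now, centred at (555.2,-334.2). The wide notch is in its left wall, with the edge at (100,355), so its +x points at world −1.629 and it needs a +0.871 turn at the dock. I'll grasp across the narrow walls at tool yaw −0.059.

servo_tool --jaw '[1,1,1,1,1]' --travel '[[30,0,0],[65,1,0],[100,1.5,0],[125,1.7,0],[134,1.7,0]]' --rot '[[0,0,0],[0,0,0],[0,0,0],[0,0,0],[0,0,0]]'

```text
clock: 26.97
position: [557.0, -332.1, 120.2]
tcp_rot: [-2.883, -1.247, -0.002]
ft_force: [0.2, -0.9, -0.5]
width: 87.0
gripper_force: 0.0
```

servo_tool --jaw '[1,1,1,1,1]' --travel '[[0,0,10],[0,0,20],[0,0,30],[0,0,40],[0,0,50]]' --rot '[[0,0,-0.12],[0,0,-0.24],[0,0,-0.36],[0,0,-0.48],[0,0,-0.6]]'

```text
clock: 27.38
position: [554.2, -335.7, 69.7]
tcp_rot: [2.383, 2.047, -0.001]
ft_force: [0.0, 0.2, 0.2]
width: 86.9
gripper_force: 0.0
```

servo_tool --jaw '[1,1,1,1,1]' --travel '[[0,0,5],[0,0,10],[0,0,10],[0,0,10],[0,0,10]]' --rot '[[0,0,-0.1],[0,0,-0.1],[0,0,-0.1],[0,0,-0.1],[0,0,-0.1]]'

```text
clock: 27.8
position: [554.6, -336.1, 60.6]
tcp_rot: [2.286, 2.153, 0.0]
ft_force: [0.0, -1.0, 0.3]
width: 87.1
gripper_force: 0.0
```

servo_tool --jaw '[1,1,1,1,1]' --travel '[[0,0,0],[0,0,0],[0,0,0],[0,0,0],[0,0,0]]' --rot '[[0,0,0],[0,0,0],[0,0,0],[0,0,0],[0,0,0]]'

```text
clock: 28.22
position: [554.4, -335.9, 60.2]
tcp_rot: [2.285, 2.156, 0.0]
ft_force: [0.0, -0.1, 0.1]
width: 86.9
gripper_force: 0.0
```

```bash
python3 - <<'E'
from h import *
plan(555.2,-334.2,4.5,-0.059); print(robot.state()['position'])
E
```

```text
travel [ 1.8  0.7 55.7] rotz 0.001 (yaw now -0.058) q6 -0.61 tilt 0.0002 clock 28.22
[ 554.38695033 -335.92637687   60.18109164]
```

servo_tool --jaw '[1,1,1,1,1]' --travel '[[1.8,0.7,15],[1.8,0.7,30],[1.8,0.7,42],[1.8,0.7,51],[1.8,0.7,55]]' --rot '[[0,0,0],[0,0,0],[0,0,0],[0,0,0],[0,0,0]]'

```text
clock: 28.63
position: [553.7, -333.0, 2.2]
tcp_rot: [-2.282, -2.153, 0.001]
ft_force: [-0.3, 0.8, 1.1]
width: 86.9
gripper_force: 0.0
```

servo_tool --jaw '[0.7,0.7,0.7,0.7,0.7]' --travel '[[0,0,0],[0,0,0],[0,0,0],[0,0,0],[0,0,0]]' --rot '[[0,0,0],[0,0,0],[0,0,0],[0,0,0],[0,0,0]]'

```text
clock: 29.05
position: [555.7, -334.5, 5.9]
tcp_rot: [2.284, 2.155, 0.0]
ft_force: [-0.8, 0.2, -0.4]
width: 74.6
gripper_force: 0.0
```

servo_tool --jaw '[0.7,0.7,0.6,0.5,0.4]' --travel '[[0,0,0],[0,0,0],[0,0,0],[0,0,0],[0,0,0]]' --rot '[[0,0,0],[0,0,0],[0,0,0],[0,0,0],[0,0,0]]' --grip_force 15

```text
clock: 29.47
position: [555.2, -334.1, 5.1]
tcp_rot: [2.285, 2.156, 0.0]
ft_force: [-0.5, 0.5, -0.5]
width: 64.8
gripper_force: 0.0
```

servo_tool --jaw '[0.3,0.3,0.3,0.3,0.3]' --travel '[[0,0,0],[0,0,0],[0,0,0],[0,0,0],[0,0,0]]' --rot '[[0,0,0],[0,0,0],[0,0,0],[0,0,0],[0,0,0]]'

```text
clock: 29.88
position: [555.2, -334.1, 5.1]
tcp_rot: [-2.285, -2.156, 0.0]
ft_force: [-0.4, 0.1, 0.6]
width: 63.8
gripper_force: 15.0
```

```bash
python3 - <<'E'
from h import *
s=robot.state(); print(s['position'],s['width'],s['gripper_force'],s['ft_force']);plan(634.7,-9.9,100,0.8125)
E
```

```text
[ 555.15529392 -334.09892349    5.06071612] 63.78858789706411 14.999733427539468 [-0.37532548  0.08228805  0.5723177 ]
travel [328.3  60.6 -94.9] rotz -0.871 (yaw now -0.058) q6 -0.61 tilt 0.0000 clock 29.88
```

servo_tool --jaw '[0.3,0.3,0.3,0.3,0.3]' --travel '[[0,0,-10],[0,0,-35],[0,0,-70],[0,0,-100],[0,0,-115]]' --rot '[[0,0,0],[0,0,0],[0,0,0],[0,0,0],[0,0,0]]' --grip_force 20

```text
clock: 30.3
position: [556.9, -335.5, 125.4]
tcp_rot: [2.281, 2.152, 0.001]
ft_force: [0.7, -0.0, -0.8]
width: 63.9
gripper_force: 20.0
```

servo_tool --jaw '[0.3,0.3,0.3,0.3,0.3]' --travel '[[25,5,0],[60,11,0],[97,18,0],[134,25,0],[168,31,0]]' --rot '[[0,0,0],[0,0,0],[0,0,0],[0,0,0],[0,0,0]]'

```text
clock: 30.72
position: [596.0, -166.3, 120.8]
tcp_rot: [2.285, 2.156, 0.001]
ft_force: [1.1, 0.2, -1.3]
width: 63.7
gripper_force: 20.0
```

servo_tool --jaw '[0.3,0.3,0.3,0.3,0.3]' --travel '[[35,6,0],[70,13,0],[110,20,0],[145,27,0],[160,29.6,0]]' --rot '[[0,0,0],[0,0,0],[0,0,0],[0,0,0],[0,0,0]]'

```text
clock: 31.13
position: [635.2, -5.6, 120.8]
tcp_rot: [-2.281, -2.159, -0.003]
ft_force: [-0.4, -1.0, -1.0]
width: 63.8
gripper_force: 20.0
```

servo_tool --jaw '[0.3,0.3,0.3,0.3,0.3]' --travel '[[0,0,0],[0,0,0],[0,0,0],[0,0,0],[0,0,0]]' --rot '[[0,0,-0.1],[0,0,-0.2],[0,0,-0.3],[0,0,-0.4],[0,0,-0.5]]'

```text
clock: 31.55
position: [634.5, -10.5, 120.4]
tcp_rot: [1.674, 2.659, -0.0]
ft_force: [-0.1, -0.2, -1.3]
width: 63.8
gripper_force: 20.0
```

servo_tool --jaw '[0.3,0.3,0.3,0.3,0.3]' --travel '[[0,0,0],[0,0,0],[0,0,0],[0,0,0],[0,0,0]]' --rot '[[0,0,-0.1],[0,0,-0.2],[0,0,-0.3],[0,0,-0.37],[0,0,-0.371]]'

```text
clock: 31.97
position: [634.6, -10.7, 120.5]
tcp_rot: [1.159, 2.92, -0.0]
ft_force: [0.0, 0.5, -1.9]
width: 63.7
gripper_force: 20.0
```

servo_tool --jaw '[0.3,0.3,0.3,0.3,0.3]' --travel '[[0,0,0],[0,0,0],[0,0,0],[0,0,0],[0,0,0]]' --rot '[[0,0,0],[0,0,0],[0,0,0],[0,0,0],[0,0,0]]'

```text
clock: 32.38
position: [634.6, -10.2, 120.1]
tcp_rot: [-1.163, -2.918, 0.0]
ft_force: [0.4, -0.8, -1.3]
width: 63.6
gripper_force: 20.0
```

```bash
python3 - <<'E'
from h import *
cap('wrist','w6'); im,m=loadw('w6'); s=robot.state(); print(s['position'],s['width'],s['gripper_force'],s['ft_force']);plan(634.7,-9.9,60,0.8125)
# held frame front wall outer top edge in tool frame
I=im.astype(int); k=((I[...,2]>=I[...,0]+3)&(I.max(2)>60)&(I.max(2)<170)).astype(np.uint8)
M=R.from_rotvec(s['tcp_rot']).as_matrix(); out=[]
zt=s['position'][2]+25
for y in range(-28,29,4):
    xs=np.arange(15,45,.25); P=s['position']+np.c_[xs,np.full(xs.size,y),np.full(xs.size,-25)]@M.T
    p=toworld2pix(m,P,True); v=cv2.remap(im.mean(2).astype(np.float32),p[:,0].astype(np.float32),p[:,1].astype(np.float32),cv2.INTER_LINEAR).ravel(); g=np.gradient(v); j=g.argmax(); out.append((y,float(xs[j]),int(g[j])))
print(out)
cv2.imwrite('pics/c6.png',cv2.resize(im[60:330,110:390],None,fx=2.2,fy=2.2,interpolation=cv2.INTER_CUBIC)[...,::-1])
E
```

```text
[634.63028883 -10.19441098 120.03021161] 63.79201389519797 19.99966630304698 [-0.08790172 -0.83945312 -0.3228236 ]
travel [ 0.1  0.3 60. ] rotz 0.000 (yaw now 0.813) q6 -0.95 tilt 0.0001 clock 32.43
[(-28, 36.25, 35), (-24, 37.25, 49), (-20, 25.0, 4), (-16, 27.5, 4), (-12, 37.5, 20), (-8, 37.75, 26), (-4, 28.0, 52), (0, 27.5, 47), (4, 24.0, 31), (8, 37.25, 45), (12, 37.25, 30), (16, 27.5, 7), (20, 27.5, 9), (24, 37.25, 46), (28, 36.5, 36)]
```

View pics/c6.png

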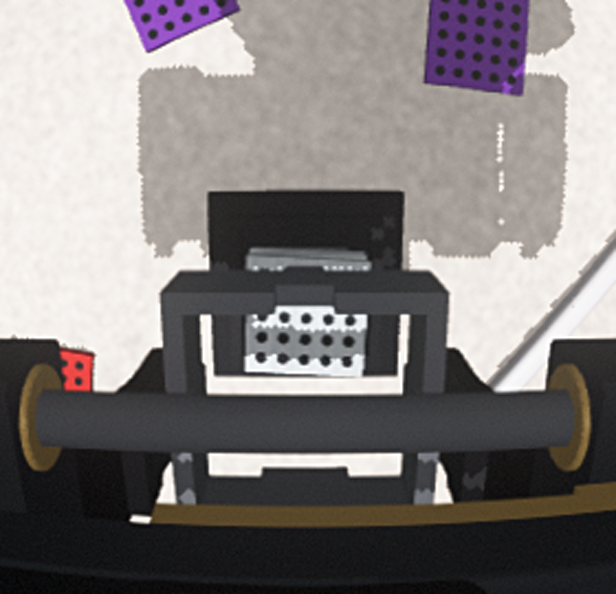

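The frame is held square, with its wide lug on the back wall at (305,475), towards the dock's wide notch. Lowering in stages.

servo_tool --jaw '[0.3,0.3,0.3,0.3,0.3]' --travel '[[0.1,0.3,10],[0.1,0.3,22],[0.1,0.3,34],[0.1,0.3,42],[0.1,0.3,46]]' --rot '[[0,0,0],[0,0,0],[0,0,0],[0,0,0],[0,0,0]]'

```text
clock: 32.85
position: [633.0, -9.7, 70.9]
tcp_rot: [-1.161, -2.915, 0.002]
ft_force: [-0.6, 0.3, -1.3]
width: 63.6
gripper_force: 20.0
```

servo_tool --jaw '[0.3,0.3,0.3,0.3,0.3]' --travel '[[0,0,10],[0,0,20],[0,0,30],[0,0,38],[0,0,44]]' --rot '[[0,0,0],[0,0,0],[0,0,0],[0,0,0],[0,0,0]]'

```text
clock: 33.27
position: [634.2, -9.8, 28.5]
tcp_rot: [-1.162, -2.917, 0.001]
ft_force: [0.0, -0.3, -1.0]
width: 64.0
gripper_force: 20.0
```

servo_tool --jaw '[0.3,0.3,0.3,0.3,0.3]' --travel '[[0,0,0],[0,0,0],[0,0,0],[0,0,0],[0,0,0]]' --rot '[[0,0,0],[0,0,0],[0,0,0],[0,0,0],[0,0,0]]'

```text
clock: 33.68
position: [635.4, -10.0, 30.8]
tcp_rot: [1.162, 2.918, 0.001]
ft_force: [0.8, 0.4, -0.8]
width: 63.8
gripper_force: 20.0
```

servo_tool --jaw '[0.3,0.3,0.3,0.3,0.3]' --travel '[[0,0,0],[0,0,0],[0,0,0],[0,0,0],[0,0,0]]' --rot '[[0,0,0],[0,0,0],[0,0,0],[0,0,0],[0,0,0]]'

```text
clock: 34.1
position: [634.8, -9.9, 30.1]
tcp_rot: [1.162, 2.919, -0.0]
ft_force: [-0.7, 0.2, -0.6]
width: 64.0
gripper_force: 20.0
```

```bash
python3 - <<'E'
from h import *
s=robot.state(); print(s['position'],s['width'],s['gripper_force'],s['ft_force']);plan(634.7,-9.9,17.1,0.8125)
E
```

```text
[634.78355617  -9.87491291  30.07961482] 63.99708452469956 19.999602019961458 [-0.70050303  0.16702027 -0.60408689]
travel [ 0.  -0.1 13. ] rotz 0.001 (yaw now 0.813) q6 -0.95 tilt 0.0001 clock 34.10
```

servo_tool --jaw '[0.3,0.3,0.3,0.3,0.3]' --travel '[[0,0,2],[0,0,4],[0,0,6],[0,0,8],[0,0,9]]' --rot '[[0,0,0],[0,0,0],[0,0,0],[0,0,0],[0,0,0]]'

```text
clock: 34.52
position: [634.5, -9.9, 20.4]
tcp_rot: [-1.162, -2.918, 0.0]
ft_force: [-0.0, 0.3, -0.4]
width: 63.7
gripper_force: 20.0
```

servo_tool --jaw '[0.3,0.3,0.3,0.3,0.3]' --travel '[[0,0,1],[0,0,2],[0,0,3],[0,0,3.5],[0,0,3.5]]' --rot '[[0,0,0],[0,0,0],[0,0,0],[0,0,0],[0,0,0]]'

```text
clock: 34.93
position: [634.9, -9.9, 17.5]
tcp_rot: [1.162, 2.919, 0.0]
ft_force: [0.4, 0.5, -1.3]
width: 64.0
gripper_force: 20.0
```

servo_tool --jaw '[0.3,0.3,0.3,0.3,0.3]' --travel '[[0,0,0],[0,0,0],[0,0,0],[0,0,0],[0,0,0]]' --rot '[[0,0,0],[0,0,0],[0,0,0],[0,0,0],[0,0,0]]'

```text
clock: 35.35
position: [634.8, -9.9, 17.6]
tcp_rot: [1.162, 2.919, 0.0]
ft_force: [-0.1, -0.4, -1.2]
width: 63.8
gripper_force: 20.0
```

```bash
python3 - <<'E'
from h import *
s=robot.state(); print(s['position'],s['width'],s['gripper_force'],s['ft_force'],s['torque']);plan(634.7,-9.9,17.1,0.8125)
E
```

```text
[634.82612477  -9.87188918  17.56765845] 63.76256009003924 19.999637132277712 [-0.0613378  -0.39079412 -1.19704133] [ 0.07943483 -0.22108541 -0.00858959]
travel [ 0.1 -0.1  0.5] rotz 0.000 (yaw now 0.813) q6 -0.95 tilt 0.0001 clock 35.35
```

It dropped in without resistance: TCP z is 17.6, and a misfit would have stopped it at 23. Releasing, rising, and moving on to the left frame.

servo_tool --jaw '[0.6,0.8,1,1,1]' --travel '[[0,0,0],[0,0,0],[0,0,0],[0,0,0],[0,0,0]]' --rot '[[0,0,0],[0,0,0],[0,0,0],[0,0,0],[0,0,0]]'

```text
clock: 35.77
position: [634.9, -9.9, 17.7]
tcp_rot: [1.162, 2.919, 0.0]
ft_force: [-0.1, -1.2, 0.2]
width: 84.7
gripper_force: 0.0
```

servo_tool --jaw '[1,1,1,1,1]' --travel '[[0,0,-8],[0,0,-30],[0,0,-65],[0,0,-95],[0,0,-103]]' --rot '[[0,0,0],[0,0,0],[0,0,0],[0,0,0],[0,0,0]]'

```text
clock: 36.18
position: [638.3, -10.3, 127.5]
tcp_rot: [1.159, 2.911, 0.003]
ft_force: [0.7, 0.5, 1.0]
width: 87.0
gripper_force: 0.0
```

servo_tool --jaw '[1,1,1,1,1]' --travel '[[26,17,0],[54,35,0],[81,53,0],[108,71,0],[135,88,0]]' --rot '[[0,0,0],[0,0,0],[0,0,0],[0,0,0],[0,0,0]]'

```text
clock: 36.6
position: [596.8, 148.2, 121.0]
tcp_rot: [1.162, 2.918, 0.0]
ft_force: [-0.0, 0.2, -0.4]
width: 87.2
gripper_force: 0.0
```

servo_tool --jaw '[1,1,1,1,1]' --travel '[[27,17,0],[54,35,0],[81,53,0],[108,71,0],[135,88,0]]' --rot '[[0,0,0],[0,0,0],[0,0,0],[0,0,0],[0,0,0]]'

```text
clock: 37.02
position: [559.1, 305.1, 120.9]
tcp_rot: [1.162, 2.919, 0.0]
ft_force: [-0.5, -0.3, -0.3]
width: 87.2
gripper_force: 0.0
```

servo_tool --jaw '[1,1,1,1,1]' --travel '[[0,0,0],[0,0,0],[0,0,0],[0,0,0],[0,0,0]]' --rot '[[0,0,0],[0,0,0],[0,0,0],[0,0,0],[0,0,0]]'

```text
clock: 37.43
position: [560.1, 302.3, 120.6]
tcp_rot: [1.164, 2.918, -0.0]
ft_force: [0.2, 0.3, -0.5]
width: 87.5
gripper_force: 0.0
```

```bash
cat >> h.py <<'E'
def notches(im,m,C,a,z=30):
    r=rectify(im,m,C,a,z,46,4); g=r.mean(2); S=lambda v:int((v+46)*4); o=range(-20,21)
    for n,f in (('+x',lambda v:g[S(-v),S(28.3):S(30.7)]),('-x',lambda v:g[S(-v),S(-30.7):S(-28.3)]),('+y',lambda v:g[S(-30.7):S(-28.3),S(v)]),('-y',lambda v:g[S(28.3):S(30.7),S(v)])): print(n,[int(f(v).mean()) for v in o])
E
python3 - <<'E'
from h import *
cap('wrist','w7'); im,m=loadw('w7'); s=robot.state(); print(s['position'],s['clock'])
C,a,z=topface(im,m,(495,365),30,half=70); print(C,a,z); notches(im,m,C,a)
cap('top','t7'); t,mt=load('t7')
C2,a2,s2=topface(t,mt,(634.7,-9.9),42,half=50,lo=40,hi=140,fish=False); print('dock frame top',C2,a2,s2)
E
```

```text
[560.12036727 302.31237706 120.5841893 ] 37.4833
[467.83712769 381.61672974] 1.5222832522716316 (27.530488967895508, 6.968845367431641)
+x [149, 150, 150, 146, 145, 147, 151, 153, 148, 143, 141, 141, 144, 144, 140, 139, 138, 139, 142, 145, 150, 149, 150, 187, 203, 225, 226, 223, 222, 223, 224, 225, 226, 225, 224, 223, 224, 226, 227, 226, 226]
-x [152, 152, 149, 148, 146, 147, 145, 145, 142, 143, 146, 149, 147, 92, 45, 44, 50, 67, 77, 76, 74, 86, 131, 144, 144, 143, 142, 143, 148, 153, 153, 149, 143, 141, 142, 147, 151, 151, 149, 147, 147]
+y [201, 216, 228, 230, 231, 231, 230, 229, 229, 228, 226, 226, 228, 229, 229, 231, 232, 231, 226, 223, 221, 224, 228, 230, 230, 228, 228, 227, 225, 227, 230, 231, 230, 228, 226, 228, 232, 234, 232, 230, 232]
-y [148, 148, 145, 146, 147, 147, 146, 148, 149, 151, 152, 152, 152, 150, 148, 144, 143, 144, 145, 145, 146, 143, 140, 140, 145, 149, 127, 65, 44, 48, 67, 77, 76, 75, 83, 131, 151, 148, 146, 142, 139]
dock frame top [613.67407227   7.65961838] 0.9289338243001493 (64.12911987304688, 18.302473068237305)
```

```bash
python3 - <<'E'
from h import *
im,m=loadw('w7')
for lo,hi in((60,165),(60,130),(40,130)):
    C,a,z=topface(im,m,(495,365),30,half=60,lo=lo,hi=hi); print(lo,C.round(1),a.round(3),np.round(z,1))
notches(im,m,C,a)
E
```

```text
60 [496.4 364.3] 0.014 [62.8 62.9]
60 [496.5 364.3] 0.014 [62.7 62.9]
40 [496.5 364.3] 0.014 [62.7 62.9]
+x [74, 74, 74, 75, 74, 73, 74, 73, 74, 74, 73, 73, 74, 73, 73, 73, 73, 73, 72, 73, 73, 73, 73, 73, 73, 73, 73, 73, 73, 73, 72, 73, 73, 64, 62, 73, 75, 73, 73, 73, 74]
-x [73, 74, 74, 75, 74, 73, 75, 76, 75, 76, 76, 75, 76, 82, 88, 89, 90, 86, 85, 88, 88, 87, 86, 86, 95, 120, 94, 116, 125, 122, 121, 122, 121, 121, 122, 122, 121, 122, 121, 121, 122]
+y [77, 78, 79, 77, 77, 77, 77, 77, 78, 77, 76, 77, 78, 71, 74, 89, 89, 88, 88, 86, 87, 89, 90, 89, 91, 89, 85, 79, 74, 73, 75, 75, 74, 74, 75, 74, 74, 75, 74, 74, 74]
-y [73, 74, 74, 74, 73, 74, 74, 74, 73, 73, 73, 73, 72, 69, 63, 71, 74, 73, 73, 73, 73, 72, 72, 72, 73, 72, 72, 74, 73, 73, 73, 73, 74, 73, 73, 74, 74, 74, 73, 74, 74]
```

The left frame is at (496.5,364.3), yaw 0.014. The notch edge at +13.5 on its +x wall marks the wide side. I'll grasp across its narrow walls at tool yaw 1.585, then turn back to 0.8125 at the dock.

servo_tool --jaw '[1,1,1,1,1]' --travel '[[25,0,0],[50,1,0],[75,1.3,0],[88.8,1.3,0],[88.8,1.3,0]]' --rot '[[0,0,0],[0,0,0],[0,0,0],[0,0,0],[0,0,0]]'

```text
clock: 37.95
position: [494.3, 366.8, 120.5]
tcp_rot: [-1.159, -2.919, -0.0]
ft_force: [-0.3, -0.8, -0.1]
width: 86.9
gripper_force: 0.0
```

servo_tool --jaw '[1,1,1,1,1]' --travel '[[0,0,10],[0,0,20],[0,0,30],[0,0,40],[0,0,50]]' --rot '[[0,0,-0.12],[0,0,-0.24],[0,0,-0.36],[0,0,-0.48],[0,0,-0.6]]'

```text
clock: 38.37
position: [497.2, 364.5, 70.2]
tcp_rot: [0.239, 3.132, -0.0]
ft_force: [0.7, -0.1, 0.2]
width: 86.9
gripper_force: 0.0
```

servo_tool --jaw '[1,1,1,1,1]' --travel '[[0,0,5],[0,0,10],[0,0,10],[0,0,10],[0,0,10]]' --rot '[[0,0,-0.1],[0,0,-0.172],[0,0,-0.172],[0,0,-0.172],[0,0,-0.172]]'

```text
clock: 38.78
position: [496.8, 365.1, 61.0]
tcp_rot: [-0.018, 3.141, 0.0]
ft_force: [0.5, -0.3, 1.4]
width: 86.9
gripper_force: 0.0
```

servo_tool --jaw '[1,1,1,1,1]' --travel '[[0,0,0],[0,0,0],[0,0,0],[0,0,0],[0,0,0]]' --rot '[[0,0,0],[0,0,0],[0,0,0],[0,0,0],[0,0,0]]'

```text
clock: 39.2
position: [496.1, 365.6, 60.7]
tcp_rot: [-0.022, 3.141, 0.0]
ft_force: [0.3, -1.1, -0.7]
width: 86.9
gripper_force: 0.0
```

```bash
python3 - <<'E'
from h import *
plan(496.5,364.3,4.5,1.585); print(robot.state()['position'])
E
```

```text
travel [-0.4 -1.3 56.2] rotz -0.000 (yaw now 1.585) q6 -1.08 tilt 0.0002 clock 39.20
[496.06278534 365.58352549  60.7095472 ]
```

servo_tool --jaw '[1,1,1,1,1]' --travel '[[-0.4,-1.3,15],[-0.4,-1.3,30],[-0.4,-1.3,42],[-0.4,-1.3,51],[-0.4,-1.3,55.5]]' --rot '[[0,0,0],[0,0,0],[0,0,0],[0,0,0],[0,0,0]]'

```text
clock: 39.62
position: [495.4, 363.7, 3.3]
tcp_rot: [0.022, -3.139, 0.002]
ft_force: [-1.1, -0.4, 0.1]
width: 86.9
gripper_force: 0.0
```

servo_tool --jaw '[0.7,0.7,0.7,0.7,0.7]' --travel '[[0,0,0],[0,0,0],[0,0,0],[0,0,0],[0,0,0]]' --rot '[[0,0,0],[0,0,0],[0,0,0],[0,0,0],[0,0,0]]'

```text
clock: 40.03
position: [497.0, 364.5, 5.9]
tcp_rot: [-0.022, 3.14, 0.001]
ft_force: [-0.2, 0.7, -0.0]
width: 74.5
gripper_force: 0.0
```

servo_tool --jaw '[0.7,0.7,0.6,0.5,0.4]' --travel '[[0,0,0],[0,0,0],[0,0,0],[0,0,0],[0,0,0]]' --rot '[[0,0,0],[0,0,0],[0,0,0],[0,0,0],[0,0,0]]' --grip_force 15

```text
clock: 40.45
position: [496.4, 364.2, 5.0]
tcp_rot: [0.022, -3.141, -0.0]
ft_force: [-0.4, 0.2, -0.9]
width: 65.2
gripper_force: 0.0
```

servo_tool --jaw '[0.3,0.3,0.3,0.3,0.3]' --travel '[[0,0,0],[0,0,0],[0,0,0],[0,0,0],[0,0,0]]' --rot '[[0,0,0],[0,0,0],[0,0,0],[0,0,0],[0,0,0]]'

```text
clock: 40.87
position: [496.5, 364.2, 5.1]
tcp_rot: [-0.022, 3.141, 0.0]
ft_force: [-0.5, -0.7, -0.4]
width: 64.1
gripper_force: 15.0
```

```bash
python3 - <<'E'
from h import *
s=robot.state(); print(s['position'],s['width'],s['gripper_force'],s['ft_force']);plan(634.7,-9.9,120,0.8125)
E
```

```text
[496.45517946 364.22533872   5.07136544] 64.07946575774002 14.99781294427521 [-0.49527599 -0.70109077 -0.3993476 ]
travel [-132.9 -376.  -114.9] rotz 0.773 (yaw now 1.585) q6 -1.08 tilt 0.0000 clock 40.87
```

servo_tool --jaw '[0.3,0.3,0.3,0.3,0.3]' --travel '[[0,0,-10],[0,0,-35],[0,0,-70],[0,0,-105],[0,0,-125]]' --rot '[[0,0,0],[0,0,0],[0,0,0],[0,0,0],[0,0,0]]' --grip_force 20

```text
clock: 41.28
position: [498.0, 365.1, 134.9]
tcp_rot: [-0.022, 3.137, 0.004]
ft_force: [1.1, 0.8, -0.8]
width: 64.1
gripper_force: 20.0
```

servo_tool --jaw '[0.3,0.3,0.3,0.3,0.3]' --travel '[[-12,-26,0],[-26,-57,0],[-40,-88,0],[-54,-118,0],[-68,-148.6,0]]' --rot '[[0,0,0],[0,0,0],[0,0,0],[0,0,0],[0,0,0]]'

```text
clock: 41.7
position: [566.9, 215.3, 130.8]
tcp_rot: [-0.023, 3.141, 0.0]
ft_force: [0.3, 0.1, -1.8]
width: 63.9
gripper_force: 20.0
```

servo_tool --jaw '[0.3,0.3,0.3,0.3,0.3]' --travel '[[-14,-30,0],[-27,-60,0],[-41,-89,0],[-54,-118,0],[-68,-148.6,0]]' --rot '[[0,0,0],[0,0,0],[0,0,0],[0,0,0],[0,0,0]]'

```text
clock: 42.12
position: [636.9, 67.6, 130.6]
tcp_rot: [-0.023, 3.141, 0.0]
ft_force: [0.2, -0.3, -0.7]
width: 63.6
gripper_force: 20.0
```

servo_tool --jaw '[0.3,0.3,0.3,0.3,0.3]' --travel '[[-14,-30,0],[-27,-60,0],[-44,-96,0],[-59,-129,0],[-68,-148.6,0]]' --rot '[[0,0,0],[0,0,0],[0,0,0],[0,0,0],[0,0,0]]'

```text
clock: 42.53
position: [707.8, -82.8, 130.7]
tcp_rot: [-0.019, 3.141, -0.002]
ft_force: [0.8, 0.3, -1.1]
width: 63.8
gripper_force: 20.0
```

servo_tool --jaw '[0.3,0.3,0.3,0.3,0.3]' --travel '[[0,0,0],[0,0,0],[0,0,0],[0,0,0],[0,0,0]]' --rot '[[0,0,0.1],[0,0,0.2],[0,0,0.3],[0,0,0.4],[0,0,0.5]]'

```text
clock: 42.95
position: [706.5, -78.8, 130.3]
tcp_rot: [-0.764, -3.047, -0.0]
ft_force: [0.4, 0.4, -1.5]
width: 64.1
gripper_force: 20.0
```

servo_tool --jaw '[0.3,0.3,0.3,0.3,0.3]' --travel '[[0,0,0],[0,0,0],[0,0,0],[0,0,0],[0,0,0]]' --rot '[[0,0,0.1],[0,0,0.2],[0,0,0.27],[0,0,0.273],[0,0,0.273]]'

```text
clock: 43.37
position: [706.7, -78.6, 130.4]
tcp_rot: [-1.161, -2.919, 0.0]
ft_force: [0.5, -0.5, -1.2]
width: 63.7
gripper_force: 20.0
```

servo_tool --jaw '[0.3,0.3,0.3,0.3,0.3]' --travel '[[0,0,0],[0,0,0],[0,0,0],[0,0,0],[0,0,0]]' --rot '[[0,0,0],[0,0,0],[0,0,0],[0,0,0],[0,0,0]]'

```text
clock: 43.78
position: [706.7, -78.6, 130.0]
tcp_rot: [-1.163, -2.918, 0.0]
ft_force: [0.2, -0.3, -1.5]
width: 64.0
gripper_force: 20.0
```

```bash
python3 - <<'E'
from h import *
cap('wrist','w8'); im,m=loadw('w8'); s=robot.state(); print(s['position'],s['width'],s['gripper_force'],s['ft_force']);plan(634.7,-9.9,130,0.8125)
for lo,hi in((50,130),(70,165),(85,165)):
    C,a,z=topface(im,m,(634.7,-9.9),42,half=46,lo=lo,hi=hi); print(lo,C.round(1),a.round(3),np.round(z,1))
p=toworld2pix(m,[[634.7,-9.9,42]],True)[0].astype(int);print(p)
V=im.max(2); c=bigc(V>170,(p[0]-32,p[0]+32,max(0,p[1]-38),p[1]+32),5); print('pile',quad(m,c,54,True))
x0=max(0,p[0]-75); y0=max(0,p[1]-75); c=im[y0:y0+160,x0:x0+160]; cv2.imwrite('pics/c8.png',np.clip(cv2.resize(c,(560,560),interpolation=cv2.INTER_CUBIC)[...,::-1]*1.0,0,255))
E
```

```text
[706.74113548 -78.64963724 130.02035105] 63.84591113303252 19.997772581409663 [ 0.86429556  0.84585017 -1.55602223]
travel [99.6  0.3  0. ] rotz -0.000 (yaw now 0.812) q6 -1.03 tilt 0.0001 clock 43.83
50 [634.5  -9.8] 0.813 [64.3 63. ]
70 [634.3 -10. ] 0.814 [63.5 63. ]
85 [634.2  -9.9] 0.815 [63.5 62.6]
[248  81]
pile (array([613.1027832 ,  11.01196861]), np.float64(0.8141509821064888), (47.7772331237793, 0.9136848449707031))[ WARN:0@2.389] global loadsave.cpp:1063 imwrite_ Unsupported depth image for selected encoder is fallbacked to CV_8U.
```

View pics/c8.png

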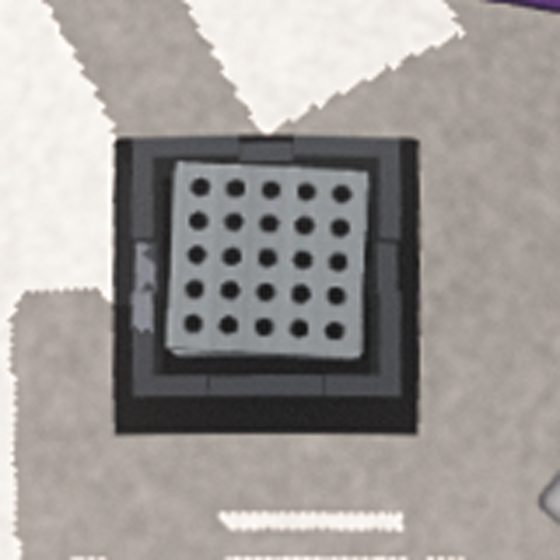

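Frame 1 is seated at (634.4,-9.9), square, with its wide notch at the bottom (210–325, 385), towards the dock's +x. The pile inside is intact. Bringing frame 2 over.

servo_tool --jaw '[0.3,0.3,0.3,0.3,0.3]' --travel '[[20,0,0],[50,0,0],[80,0.3,0],[95,0.3,0],[99.7,0.3,0]]' --rot '[[0,0,0],[0,0,0],[0,0,0],[0,0,0],[0,0,0]]'

```text
clock: 44.25
position: [632.7, -7.8, 129.9]
tcp_rot: [-1.16, -2.918, -0.0]
ft_force: [0.0, -1.1, -1.1]
width: 64.0
gripper_force: 20.0
```

servo_tool --jaw '[0.3,0.3,0.3,0.3,0.3]' --travel '[[0,0,12],[0,0,28],[0,0,42],[0,0,54],[0,0,62]]' --rot '[[0,0,0],[0,0,0],[0,0,0],[0,0,0],[0,0,0]]'

```text
clock: 44.67
position: [633.8, -10.4, 65.2]
tcp_rot: [-1.164, -2.915, 0.001]
ft_force: [-0.8, 0.2, -2.4]
width: 63.9
gripper_force: 20.0
```

servo_tool --jaw '[0.3,0.3,0.3,0.3,0.3]' --travel '[[0,0,4],[0,0,8],[0,0,12],[0,0,14],[0,0,14]]' --rot '[[0,0,0],[0,0,0],[0,0,0],[0,0,0],[0,0,0]]'

```text
clock: 45.08
position: [634.7, -9.9, 53.9]
tcp_rot: [-1.163, -2.918, 0.0]
ft_force: [0.5, 0.0, -0.9]
width: 63.6
gripper_force: 20.0
```

servo_tool --jaw '[0.3,0.3,0.3,0.3,0.3]' --travel '[[0,0,0],[0,0,0],[0,0,0],[0,0,0],[0,0,0]]' --rot '[[0,0,0],[0,0,0],[0,0,0],[0,0,0],[0,0,0]]'

```text
clock: 45.5
position: [634.8, -9.8, 54.3]
tcp_rot: [1.163, 2.918, 0.0]
ft_force: [-0.0, -0.2, -0.5]
width: 63.9
gripper_force: 20.0
```

servo_tool --jaw '[0.3,0.3,0.3,0.3,0.3]' --travel '[[0,0,0],[0,0,0],[0,0,0],[0,0,0],[0,0,0]]' --rot '[[0,0,0],[0,0,0],[0,0,0],[0,0,0],[0,0,0]]'

```text
clock: 45.92
position: [634.6, -9.8, 54.0]
tcp_rot: [-1.163, -2.918, 0.0]
ft_force: [0.0, 0.3, -1.0]
width: 63.8
gripper_force: 20.0
```

```bash
python3 - <<'E'
from h import *
s=robot.state(); print(s['position'],s['width'],s['ft_force']);plan(634.6,-9.9,41.1,0.8125)
pos=np.array([706.74,-78.65,130.02]); M=R.from_rotvec([-1.163,-2.918,0]).as_matrix()
for n,pos in (('w6',np.array([634.63,-10.19,120.03])),('w8',np.array([706.74,-78.65,130.02]))):
    im,m=loadw(n); out=[]
    for y in (-28,-24,-12,-10,-8,8,10,12,24,28):
        xs=np.arange(30,45,.25); P=pos+np.c_[xs,np.full(xs.size,y),np.full(xs.size,-25)]@M.T
        p=toworld2pix(m,P,True).astype(np.float32); v=cv2.remap(im.mean(2).astype(np.float32),p[:,:1],p[:,1:],cv2.INTER_LINEAR).ravel(); g=np.gradient(v); j=g.argmax(); out.append((y,float(xs[j]),int(g[j])))
    print(n,out)
E
```

```text
[634.61175138  -9.84157298  54.0053449 ] 63.8255090074175 [ 0.0268492   0.34893987 -1.00810648]
travel [-0.  -0.1 12.9] rotz -0.000 (yaw now 0.812) q6 -0.95 tilt 0.0001 clock 45.92
w6 [(-28, 36.25, 36), (-24, 37.25, 49), (-12, 37.5, 21), (-10, 37.25, 33), (-8, 37.75, 25), (8, 37.25, 45), (10, 37.25, 40), (12, 37.25, 30), (24, 37.25, 45), (28, 36.25, 36)]
w8 [(-28, 36.0, 36), (-24, 36.75, 49), (-12, 37.25, 48), (-10, 37.25, 47), (-8, 37.25, 31), (8, 37.25, 33), (10, 37.25, 32), (12, 37.25, 32), (24, 37.0, 48), (28, 36.0, 37)]
```

servo_tool --jaw '[0.3,0.3,0.3,0.3,0.3]' --travel '[[0,0,2],[0,0,4],[0,0,6],[0,0,8],[0,0,9]]' --rot '[[0,0,0],[0,0,0],[0,0,0],[0,0,0],[0,0,0]]'

```text
clock: 46.33
position: [634.3, -9.8, 44.4]
tcp_rot: [-1.163, -2.917, 0.0]
ft_force: [1.0, 0.0, -1.6]
width: 63.8
gripper_force: 20.0
```

servo_tool --jaw '[0.3,0.3,0.3,0.3,0.3]' --travel '[[0,0,1],[0,0,2],[0,0,3],[0,0,3.4],[0,0,3.4]]' --rot '[[0,0,0],[0,0,0],[0,0,0],[0,0,0],[0,0,0]]'

```text
clock: 46.75
position: [634.7, -9.8, 41.6]
tcp_rot: [1.163, 2.918, 0.0]
ft_force: [-0.1, 0.4, -1.6]
width: 63.7
gripper_force: 20.0
```

servo_tool --jaw '[0.3,0.3,0.3,0.3,0.3]' --travel '[[0,0,0],[0,0,0],[0,0,0],[0,0,0],[0,0,0]]' --rot '[[0,0,0],[0,0,0],[0,0,0],[0,0,0],[0,0,0]]'

```text
clock: 47.17
position: [634.7, -9.8, 41.7]
tcp_rot: [1.163, 2.918, -0.0]
ft_force: [0.3, -0.4, -2.1]
width: 63.6
gripper_force: 20.0
```

```bash
python3 - <<'E'
from h import *
s=robot.state(); print(s['position'],s['width'],s['ft_force']);plan(634.6,-9.9,41.1,0.8125)
t,mt=load('t7'); V=t.max(2); 
for th in(60,75,90): print('cover t7',quad(mt,bigc(V<th,(318,360,238,278)),12))
E
```

```text
[634.65419569  -9.83738859  41.69213099] 63.63641906964093 [ 0.26635196 -0.41041744 -2.11108635]
travel [-0.  -0.1  0.6] rotz -0.000 (yaw now 0.812) q6 -0.95 tilt 0.0001 clock 47.17
cover t7 (array([ 411.64532471, -186.61143494]), np.float64(0.3726526026463434), (42.3316764831543, 8.720433235168457))
cover t7 (array([ 414.86373901, -186.84411621]), np.float64(0.09684011892200942), (45.287601470947266, 18.222074508666992))
cover t7 (array([ 416.27468872, -192.6673584 ]), np.float64(0.3715880372900979), (56.73014831542969, 30.35348892211914))
```

Frame 2 is in as well: TCP z is 41.7, and a misfit would have stopped it at 47. Releasing and going to look at the cover.

servo_tool --jaw '[0.6,0.8,1,1,1]' --travel '[[0,0,0],[0,0,0],[0,0,0],[0,0,0],[0,0,0]]' --rot '[[0,0,0],[0,0,0],[0,0,0],[0,0,0],[0,0,0]]'

```text
clock: 47.58
position: [634.7, -9.9, 41.8]
tcp_rot: [1.163, 2.918, 0.0]
ft_force: [-0.8, 0.2, -0.5]
width: 84.7
gripper_force: 0.0
```

servo_tool --jaw '[1,1,1,1,1]' --travel '[[0,0,-8],[0,0,-30],[0,0,-60],[0,0,-75],[0,0,-79]]' --rot '[[0,0,0],[0,0,0],[0,0,0],[0,0,0],[0,0,0]]'

```text
clock: 48.0
position: [637.3, -10.2, 125.6]
tcp_rot: [1.161, 2.912, 0.003]
ft_force: [0.8, 0.7, 0.2]
width: 87.1
gripper_force: 0.0
```

servo_tool --jaw '[1,1,1,1,1]' --travel '[[-6,-28,0],[-11,-57,0],[-17,-85,0],[-22,-113,0],[-28,-141,0]]' --rot '[[0,0,0],[0,0,0],[0,0,0],[0,0,0],[0,0,0]]'

```text
clock: 48.42
position: [556.5, -132.0, 119.9]
tcp_rot: [-1.162, -2.917, 0.0]
ft_force: [0.8, -0.2, -0.6]
width: 87.0
gripper_force: 0.0
```

servo_tool --jaw '[1,1,1,1,1]' --travel '[[-6,-28,0],[-11,-57,0],[-17,-85,0],[-22,-113,0],[-28,-141,0]]' --rot '[[0,0,0],[0,0,0],[0,0,0],[0,0,0],[0,0,0]]'

```text
clock: 48.83
position: [479.8, -253.6, 120.0]
tcp_rot: [-1.163, -2.917, -0.001]
ft_force: [-0.0, 0.1, 0.5]
width: 87.2
gripper_force: 0.0
```

servo_tool --jaw '[1,1,1,1,1]' --travel '[[0,0,0],[0,0,0],[0,0,0],[0,0,0],[0,0,0]]' --rot '[[0,0,0],[0,0,0],[0,0,0],[0,0,0],[0,0,0]]'

```text
clock: 49.25
position: [481.6, -252.0, 120.4]
tcp_rot: [-1.161, -2.919, -0.001]
ft_force: [-0.0, -0.7, 0.2]
width: 87.0
gripper_force: 0.0
```

```bash
python3 - <<'E'
from h import *
cap('wrist','w9'); im,m=loadw('w9'); s=robot.state(); print(s['position'],s['clock'])
I=im.astype(int); V=I.max(2); p=toworld2pix(m,[[415,-192,12]],True)[0].astype(int); print(p)
for th in (140,120): 
    c=bigc(V<th,(p[0]-70,p[0]+70,max(0,p[1]-70),p[1]+70)); C,a,z=quad(m,c,12,True); print(th,C.round(1),a.round(3),np.round(z,1))
r=rectify(im,m,C,a,12,46,12); cv2.imwrite('pics/r9.png',cv2.resize(r,(560,560))[...,::-1])
E
```

```text
[ 481.70274899 -252.03581549  120.50265082] 49.3
[245  94]
140 [ 415.9 -194.9] 0.365 [64.9 64.4]
120 [ 415.9 -194.9] 0.36 [63.9 64.2]
```

View pics/r9.png

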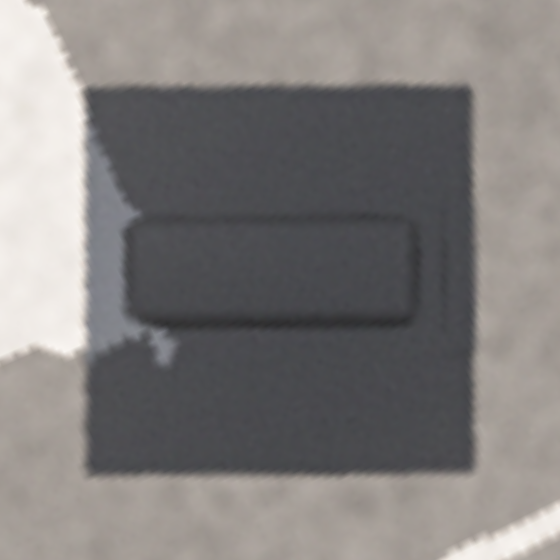

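The cover is at (415.9,-194.9). Its rib line is at (445,280) on the right, so its +x is at 0.362. I'll grip across the bar's 16 mm at tool yaw 1.933; a −1.12 turn at the dock returns the tool to 0.8125.

servo_tool --jaw '[1,1,1,1,1]' --travel '[[25,-1,0],[50,-2,0],[75,-3,0],[87,-3.7,0],[87,-3.7,0]]' --rot '[[0,0,0],[0,0,0],[0,0,0],[0,0,0],[0,0,0]]'

```text
clock: 49.72
position: [414.1, -193.5, 120.1]
tcp_rot: [-1.16, -2.918, -0.001]
ft_force: [-0.2, 0.7, -0.7]
width: 87.1
gripper_force: 0.0
```

servo_tool --jaw '[0,-0.3,-0.3,-0.3,-0.3]' --travel '[[0,0,0],[0,0,0],[0,0,0],[0,0,0],[0,0,0]]' --rot '[[0,0,-0.12],[0,0,-0.24],[0,0,-0.36],[0,0,-0.48],[0,0,-0.6]]'

```text
clock: 50.13
position: [416.6, -196.1, 121.0]
tcp_rot: [0.239, 3.132, -0.001]
ft_force: [0.5, -1.1, 0.3]
width: 61.6
gripper_force: 0.0
```

servo_tool --jaw '[-0.3,-0.3,-0.3,-0.3,-0.3]' --travel '[[0,0,10],[0,0,25],[0,0,40],[0,0,50],[0,0,55]]' --rot '[[0,0,-0.12],[0,0,-0.24],[0,0,-0.36],[0,0,-0.48],[0,0,-0.52]]'

```text
clock: 50.55
position: [415.7, -195.5, 64.3]
tcp_rot: [0.575, -3.088, -0.002]
ft_force: [-0.9, -0.2, 0.0]
width: 32.5
gripper_force: 0.0
```

servo_tool --jaw '[-0.3,-0.3,-0.3,-0.3,-0.3]' --travel '[[0,0,0],[0,0,0],[0,0,0],[0,0,0],[0,0,0]]' --rot '[[0,0,0],[0,0,0],[0,0,0],[0,0,0],[0,0,0]]'

```text
clock: 50.97
position: [416.1, -196.1, 66.3]
tcp_rot: [-0.563, 3.09, -0.001]
ft_force: [0.2, -0.0, -0.1]
width: 30.4
gripper_force: 0.0
```

servo_tool --jaw '[-0.3,-0.3,-0.3,-0.3,-0.3]' --travel '[[0,0,0],[0,0,0],[0,0,0],[0,0,0],[0,0,0]]' --rot '[[0,0,0],[0,0,0],[0,0,0],[0,0,0],[0,0,0]]'

```text
clock: 51.38
position: [415.5, -195.8, 65.7]
tcp_rot: [-0.564, 3.09, -0.0]
ft_force: [0.3, 0.3, 0.0]
width: 30.7
gripper_force: 0.0
```

```bash
python3 - <<'E'
from h import *
plan(415.9,-194.9,15.5,1.933); s=robot.state(); print(s['position'],s['width'])
E
```

```text
travel [-0.7  0.7 50.2] rotz -0.001 (yaw now 1.932) q6 -2.54 tilt 0.0001 clock 51.38
[ 415.54665703 -195.83213515   65.67307146] 30.737220298182944
```

servo_tool --jaw '[-0.3,-0.3,-0.3,-0.3,-0.3]' --travel '[[-0.7,0.7,10],[-0.7,0.7,22],[-0.7,0.7,33],[-0.7,0.7,40],[-0.7,0.7,43]]' --rot '[[0,0,0],[0,0,0],[0,0,0],[0,0,0],[0,0,0]]'

```text
clock: 51.8
position: [414.8, -194.1, 20.7]
tcp_rot: [0.564, -3.088, -0.003]
ft_force: [-0.8, 0.4, -0.8]
width: 30.5
gripper_force: 0.0
```

servo_tool --jaw '[-0.3,-0.3,-0.3,-0.3,-0.3]' --travel '[[0,0,2],[0,0,4],[0,0,6],[0,0,6.5],[0,0,6.5]]' --rot '[[0,0,0],[0,0,0],[0,0,0],[0,0,0],[0,0,0]]'

```text
clock: 52.22
position: [416.1, -195.0, 16.3]
tcp_rot: [-0.564, 3.09, -0.0]
ft_force: [-0.6, 0.4, 0.4]
width: 30.1
gripper_force: 0.0
```

servo_tool --jaw '[-0.3,-0.3,-0.3,-0.3,-0.3]' --travel '[[0,0,0],[0,0,0],[0,0,0],[0,0,0],[0,0,0]]' --rot '[[0,0,0],[0,0,0],[0,0,0],[0,0,0],[0,0,0]]'

```text
clock: 52.63
position: [416.0, -195.0, 16.2]
tcp_rot: [-0.564, 3.09, -0.0]
ft_force: [0.1, 0.2, -0.2]
width: 30.6
gripper_force: 0.0
```

servo_tool --jaw '[-0.4,-0.5,-0.6,-0.7,-0.8]' --travel '[[0,0,0],[0,0,0],[0,0,0],[0,0,0],[0,0,0]]' --rot '[[0,0,0],[0,0,0],[0,0,0],[0,0,0],[0,0,0]]' --grip_force 20

```text
clock: 53.05
position: [416.0, -194.9, 16.1]
tcp_rot: [-0.564, 3.09, 0.0]
ft_force: [-0.2, -0.3, 1.1]
width: 15.8
gripper_force: 20.0
```

servo_tool --jaw '[-0.85,-0.85,-0.85,-0.85,-0.85]' --travel '[[0,0,0],[0,0,0],[0,0,0],[0,0,0],[0,0,0]]' --rot '[[0,0,0],[0,0,0],[0,0,0],[0,0,0],[0,0,0]]'

```text
clock: 53.47
position: [416.0, -194.9, 16.1]
tcp_rot: [0.564, -3.09, -0.0]
ft_force: [-0.5, -0.1, 0.1]
width: 16.0
gripper_force: 20.0
```

```bash
python3 - <<'E'
from h import *
s=robot.state(); print(s['position'],s['width'],s['gripper_force'],s['ft_force']);plan(634.6,-9.9,150,0.8125)
E
```

```text
[ 415.95102189 -194.91909004   16.12887158] 15.976456770164685 19.99730478040874 [-0.51340355 -0.06169762  0.10081994]
travel [-269.9   95.8 -133.9] rotz 1.119 (yaw now 1.932) q6 -2.54 tilt 0.0001 clock 53.47
```

servo_tool --jaw '[-0.85,-0.85,-0.85,-0.85,-0.85]' --travel '[[0,0,-10],[0,0,-35],[0,0,-70],[0,0,-105],[0,0,-124]]' --rot '[[0,0,0],[0,0,0],[0,0,0],[0,0,0],[0,0,0]]' --grip_force 30

```text
clock: 53.88
position: [417.3, -195.9, 144.7]
tcp_rot: [-0.564, 3.087, -0.006]
ft_force: [0.5, -0.8, -1.4]
width: 15.7
gripper_force: 30.0
```

servo_tool --jaw '[-0.85,-0.85,-0.85,-0.85,-0.85]' --travel '[[-25,0,0],[-55,1,0],[-90,1.5,0],[-124,2,0],[-157,2.7,0]]' --rot '[[0,0,0],[0,0,0],[0,0,0],[0,0,0],[0,0,0]]'

```text
clock: 54.3
position: [563.2, -136.1, 140.8]
tcp_rot: [-0.564, 3.09, -0.0]
ft_force: [-0.7, 0.2, -0.6]
width: 15.6
gripper_force: 30.0
```

servo_tool --jaw '[-0.85,-0.85,-0.85,-0.85,-0.85]' --travel '[[-33,0,0],[-66,1,0],[-100,1.5,0],[-135,2,0],[-157,2.7,0]]' --rot '[[0,0,0],[0,0,0],[0,0,0],[0,0,0],[0,0,0]]'

```text
clock: 54.72
position: [710.0, -77.2, 140.4]
tcp_rot: [-0.566, 3.089, 0.0]
ft_force: [-0.1, -0.6, -0.8]
width: 15.6
gripper_force: 30.0
```

servo_tool --jaw '[-0.85,-0.85,-0.85,-0.85,-0.85]' --travel '[[0,0,0],[0,0,0],[0,0,0],[0,0,0],[0,0,0]]' --rot '[[0,0,0.12],[0,0,0.24],[0,0,0.36],[0,0,0.48],[0,0,0.6]]'

```text
clock: 55.13
position: [707.4, -78.7, 140.2]
tcp_rot: [-0.383, -3.117, -0.0]
ft_force: [-0.7, 0.7, -1.1]
width: 15.7
gripper_force: 30.0
```

servo_tool --jaw '[-0.85,-0.85,-0.85,-0.85,-0.85]' --travel '[[0,0,0],[0,0,0],[0,0,0],[0,0,0],[0,0,0]]' --rot '[[0,0,0.12],[0,0,0.24],[0,0,0.36],[0,0,0.48],[0,0,0.519]]'

```text
clock: 55.55
position: [707.4, -78.8, 140.3]
tcp_rot: [-1.171, -2.914, 0.0]
ft_force: [0.2, 0.1, -1.5]
width: 15.6
gripper_force: 30.0
```

servo_tool --jaw '[-0.85,-0.85,-0.85,-0.85,-0.85]' --travel '[[0,0,0],[0,0,0],[0,0,0],[0,0,0],[0,0,0]]' --rot '[[0,0,0],[0,0,0],[0,0,0],[0,0,0],[0,0,0]]'

```text
clock: 55.97
position: [707.7, -78.9, 140.2]
tcp_rot: [-1.161, -2.919, 0.0]
ft_force: [0.2, 0.1, -1.8]
width: 15.4
gripper_force: 30.0
```

```bash
python3 - <<'E'
from h import *
cap('wrist','w10'); im,m=loadw('w10'); s=robot.state(); print(s['position'],s['width'],s['gripper_force'],s['ft_force']);plan(634.6,-9.9,140,0.8125)
for lo,hi in((50,130),(60,130),(70,165)):
    C,a,z=topface(im,m,(634.7,-9.9),66,half=46,lo=lo,hi=hi); print(lo,C.round(1),a.round(3),np.round(z,1))
notches(im,m,C,a,66)
E
```

```text
[707.73224907 -78.90879409 140.13353394] 15.543085361307515 29.997243778780103 [-0.03619192 -0.15923703 -1.82638451]
travel [ 1.006e+02 -1.000e-01  1.000e-01] rotz 0.001 (yaw now 0.813) q6 -1.04 tilt 0.0001 clock 56.02
50 [634.9 -10.2] 0.812 [64.6 63.9]
60 [634.6 -10.4] 0.814 [63.9 63.9]
70 [634.4 -10.1] 0.812 [63.9 63.1]
+x [79, 79, 79, 79, 80, 79, 79, 80, 80, 80, 80, 80, 80, 81, 80, 81, 80, 81, 81, 81, 81, 81, 81, 82, 82, 79, 53, 75, 83, 82, 83, 82, 83, 84, 83, 84, 83, 83, 84, 84, 84]
-x [142, 141, 141, 139, 139, 138, 139, 138, 138, 138, 138, 139, 140, 121, 86, 105, 129, 126, 114, 120, 132, 115, 90, 82, 81, 69, 62, 82, 85, 86, 84, 85, 85, 85, 85, 85, 86, 85, 85, 86, 84]
+y [84, 84, 84, 84, 84, 84, 85, 85, 84, 85, 84, 84, 86, 95, 110, 129, 124, 129, 141, 132, 132, 158, 158, 158, 158, 157, 111, 87, 83, 83, 84, 85, 85, 84, 84, 84, 86, 85, 85, 84, 84]
-y [81, 80, 81, 80, 79, 80, 74, 70, 80, 80, 80, 79, 79, 79, 79, 79, 79, 79, 78, 79, 78, 79, 79, 79, 79, 78, 78, 78, 79, 78, 78, 79, 79, 79, 70, 74, 78, 79, 79, 79, 78]
```

Frame 2 is seated at (634.6,-10.2), square, with notch edges at ±14 on the wide side. Placing the cover.

servo_tool --jaw '[-0.85,-0.85,-0.85,-0.85,-0.85]' --travel '[[20,0,0],[50,0,0],[80,0,0],[95,0,0],[100.5,-0.1,0]]' --rot '[[0,0,0],[0,0,0],[0,0,0],[0,0,0],[0,0,0]]'

```text
clock: 56.43
position: [632.9, -7.9, 140.0]
tcp_rot: [-1.159, -2.918, -0.0]
ft_force: [0.8, -0.1, -1.7]
width: 16.0
gripper_force: 30.0
```

servo_tool --jaw '[-0.85,-0.85,-0.85,-0.85,-0.85]' --travel '[[0,0,10],[0,0,22],[0,0,34],[0,0,44],[0,0,50]]' --rot '[[0,0,0],[0,0,0],[0,0,0],[0,0,0],[0,0,0]]'

```text
clock: 56.85
position: [633.6, -10.5, 86.9]
tcp_rot: [-1.162, -2.915, 0.002]
ft_force: [-0.5, 0.4, -1.6]
width: 15.6
gripper_force: 30.0
```

servo_tool --jaw '[-0.85,-0.85,-0.85,-0.85,-0.85]' --travel '[[0,0,0],[0,0,0],[0,0,0],[0,0,0],[0,0,0]]' --rot '[[0,0,0],[0,0,0],[0,0,0],[0,0,0],[0,0,0]]'

```text
clock: 57.27
position: [635.4, -10.0, 91.0]
tcp_rot: [1.161, 2.917, 0.001]
ft_force: [0.8, -0.3, -1.0]
width: 15.7
gripper_force: 30.0
```

servo_tool --jaw '[-0.85,-0.85,-0.85,-0.85,-0.85]' --travel '[[0,0,0],[0,0,0],[0,0,0],[0,0,0],[0,0,0]]' --rot '[[0,0,0],[0,0,0],[0,0,0],[0,0,0],[0,0,0]]'

```text
clock: 57.68
position: [634.7, -9.9, 90.2]
tcp_rot: [1.162, 2.919, 0.0]
ft_force: [0.2, 0.6, -2.1]
width: 15.8
gripper_force: 30.0
```

```bash
python3 - <<'E'
from h import *
s=robot.state(); print(s['position'],s['width'],s['ft_force']);plan(634.6,-10.0,76.5,0.8125)
pos=np.array([707.73,-78.91,140.13]); M=R.from_rotvec([-1.161,-2.919,0]).as_matrix()
im,m=loadw('w10'); out=[]
for y in (-28,-24,-16,-10,10,16,24,28):
    xs=np.arange(24,42,.25); P=pos+np.c_[xs,np.full(xs.size,y),np.full(xs.size,4.1)]@M.T
    p=toworld2pix(m,P,True).astype(np.float32); v=cv2.remap(im.mean(2).astype(np.float32),p[:,:1],p[:,1:],cv2.INTER_LINEAR).ravel(); g=np.gradient(v); j=g.argmax(); out.append((y,float(xs[j]),int(g[j])))
print(out)
E
```

```text
[634.73671409  -9.88861828  90.22136286] 15.817935207024972 [ 0.17418541  0.62035911 -2.10859751]
travel [ 0.  -0.2 13.7] rotz 0.001 (yaw now 0.813) q6 -0.95 tilt 0.0001 clock 57.68
[(-28, 33.0, 43), (-24, 33.0, 45), (-16, 33.25, 43), (-10, 33.5, 35), (10, 33.5, 32), (16, 33.5, 35), (24, 33.5, 30), (28, 33.0, 44)]
```

servo_tool --jaw '[-0.85,-0.85,-0.85,-0.85,-0.85]' --travel '[[0,-0.1,2],[0,-0.1,4],[0,-0.1,6],[0,-0.1,8],[0,-0.1,9]]' --rot '[[0,0,0],[0,0,0],[0,0,0],[0,0,0],[0,0,0]]'

```text
clock: 58.1
position: [634.3, -9.9, 80.5]
tcp_rot: [-1.162, -2.918, 0.0]
ft_force: [0.2, 0.2, -1.9]
width: 16.1
gripper_force: 30.0
```

servo_tool --jaw '[-0.85,-0.85,-0.85,-0.85,-0.85]' --travel '[[0,0,1],[0,0,2],[0,0,3],[0,0,4],[0,0,4.2]]' --rot '[[0,0,0],[0,0,0],[0,0,0],[0,0,0],[0,0,0]]'

```text
clock: 58.52
position: [634.6, -10.0, 76.8]
tcp_rot: [-1.162, -2.919, 0.0]
ft_force: [0.1, -0.6, -2.1]
width: 15.5
gripper_force: 30.0
```

servo_tool --jaw '[-0.85,-0.85,-0.85,-0.85,-0.85]' --travel '[[0,0,0],[0,0,0],[0,0,0],[0,0,0],[0,0,0]]' --rot '[[0,0,0],[0,0,0],[0,0,0],[0,0,0],[0,0,0]]'

```text
clock: 58.93
position: [634.7, -10.0, 77.0]
tcp_rot: [1.162, 2.919, 0.0]
ft_force: [0.1, 0.1, -1.8]
width: 15.7
gripper_force: 30.0
```

```bash
python3 - <<'E'
from h import *
s=robot.state(); print(s['position'],s['width'],s['ft_force'],s['torque']);plan(634.6,-10.0,76.1,0.8125)
E
```

```text
[634.69275665  -9.97344499  77.00842343] 15.714818428474993 [ 0.07344412  0.05854922 -1.778109  ] [ 0.03802609 -0.17263861 -0.03505153]
travel [ 0.  -0.1  0.9] rotz 0.001 (yaw now 0.813) q6 -0.95 tilt 0.0001 clock 58.93
```

servo_tool --jaw '[-0.85,-0.85,-0.85,-0.85,-0.85]' --travel '[[0,0,0.3],[0,0,0.7],[0,0,0.7],[0,0,0.7],[0,0,0.7]]' --rot '[[0,0,0],[0,0,0],[0,0,0],[0,0,0],[0,0,0]]'

```text
clock: 59.35
position: [634.6, -10.0, 76.2]
tcp_rot: [-1.162, -2.919, 0.0]
ft_force: [-0.3, 0.5, -1.5]
width: 15.7
gripper_force: 30.0
```

servo_tool --jaw '[-0.6,-0.5,-0.3,-0.2,0]' --travel '[[0,0,0],[0,0,0],[0,0,0],[0,0,0],[0,0,0]]' --rot '[[0,0,0],[0,0,0],[0,0,0],[0,0,0],[0,0,0]]'

```text
clock: 59.77
position: [634.8, -10.0, 76.4]
tcp_rot: [1.162, 2.918, 0.0]
ft_force: [0.9, -0.6, -0.1]
width: 34.1
gripper_force: 0.0
```

servo_tool --jaw '[0,0,0,0,0]' --travel '[[0,0,-5],[0,0,-20],[0,0,-45],[0,0,-75],[0,0,-90]]' --rot '[[0,0,0],[0,0,0],[0,0,0],[0,0,0],[0,0,0]]'

```text
clock: 60.18
position: [636.2, -10.2, 170.5]
tcp_rot: [1.16, 2.915, 0.002]
ft_force: [1.3, 0.0, 0.8]
width: 43.1
gripper_force: 0.0
```

servo_tool --jaw '[0,0,0,0,0]' --travel '[[-25,0,0],[-60,0,0],[-90,0,0],[-105,0,0],[-110,0,0]]' --rot '[[0,0,0],[0,0,0],[0,0,0],[0,0,0],[0,0,0]]'

```text
clock: 60.6
position: [715.9, -87.9, 166.5]
tcp_rot: [1.164, 2.916, -0.0]
ft_force: [0.1, -1.0, 0.5]
width: 43.3
gripper_force: 0.0
```

servo_tool --jaw '[0,0,0,0,0]' --travel '[[0,0,0],[0,0,0],[0,0,0],[0,0,0],[0,0,0]]' --rot '[[0,0,0],[0,0,0],[0,0,0],[0,0,0],[0,0,0]]'

```text
clock: 61.02
position: [714.1, -84.6, 166.5]
tcp_rot: [-1.16, -2.919, -0.0]
ft_force: [-1.1, -0.0, -0.2]
width: 43.4
gripper_force: 0.0
```

```bash
python3 - <<'E'
from h import *
cap('wrist','w11'); im,m=loadw('w11'); s=robot.state(); print(s['position'],s['width'],s['clock'])
V=im.max(2)
for lo,hi in((50,130),(60,165)):
    for z in (72,78):
        C,a,q=topface(im,m,(634.7,-9.9),z,half=46,lo=lo,hi=hi); print(lo,z,C.round(1),a.round(3),np.round(q,1))
t,_=cap('top','t11'); mt=robot.camera_model('top'); T=t.astype(int)
# other frames left on the bench? compare with start picture
t0,_=load('top0'); d=np.abs(t0.astype(int)-T).max(2)>45; d=cv2.morphologyEx(d.astype(np.uint8),cv2.MORPH_OPEN,np.ones((3,3)))
n,l,st,ce=cv2.connectedComponentsWithStats(d); print([(ce[i].round().astype(int).tolist(),int(st[i,4])) for i in range(1,n) if st[i,4]>15])
E
```

```text
[714.24189871 -84.77960037 166.5430689 ] 43.477379373634115 61.0667
50 72 [635.3 -10.3] 0.814 [63.5 64.5]
50 78 [636. -11.] 0.814 [62. 63.]
60 72 [635.2 -10.3] 0.817 [63.3 64.6]
60 78 [635.9 -11. ] 0.817 [61.8 63. ]
[([308, 258], 29578), ([350, 183], 305), ([401, 215], 602), ([126, 232], 488), ([337, 258], 719), ([508, 351], 137), ([208, 380], 27)]
```

The cover reads 64 mm square at z=72, centred and square, so it's seated. Before handing in, I'll check that no third frame was hidden by the arm at the start, using the top pictures taken with the arm in different places.

```bash
python3 - <<'E'
from h import *
ims=[load(n)[0].astype(int) for n in ('top0','t2','t4','t5','t7','t11')]; md=np.median(np.array(ims),0).astype(np.uint8); mt=load('t11')[1]
V=md.max(2); k=((V<105)&(np.arange(384)[:,None]>120)).astype(np.uint8)
n,l,st,ce=cv2.connectedComponentsWithStats(k)
for i in range(1,n):
    if st[i,4]>25: print(ce[i].round().astype(int),st[i].tolist(),onz(mt,[ce[i]],10)[0].round()[:2], md[l==i].mean(0).round())
E
```

```text
[378 147] [371, 141, 14, 12, 125] [ 710. -314.] [52. 46. 40.]
[267 179] [245, 157, 43, 43, 782] [630. -12.] [59. 46. 43.]
[502 212] [486, 168, 26, 94, 1562] [ 524. -637.] [66. 64. 59.]
[311 197] [302, 191, 18, 12, 72] [ 579. -130.] [100.  36.  32.]
[324 208] [322, 197, 6, 19, 38] [ 547. -164.] [100.  84.  76.]
[249 228] [239, 219, 20, 19, 237] [499.  38.] [76. 42. 89.]
[126 232] [113, 220, 27, 26, 273] [496. 368.] [71. 70. 68.]
[  5 271] [0, 241, 10, 64, 173] [401. 690.] [91. 90. 86.]
[336 258] [320, 244, 33, 29, 564] [ 415. -192.] [85. 85. 86.]
[  1 259] [0, 255, 4, 10, 31] [432. 700.] [88. 89. 86.]
[279 262] [272, 254, 18, 15, 117] [408. -38.] [98. 74. 66.]
[  1 272] [0, 267, 4, 11, 31] [399. 700.] [89. 90. 87.]
[  1 284] [0, 279, 3, 11, 29] [368. 700.] [90. 90. 87.]
[271 351] [209, 283, 111, 101, 5316] [177. -13.] [93. 63. 54.]
```

There's no third frame; both are in the stack. Handing in.

```bash
python3 -c "
from plant import robot
print(robot.finish_job())"
```

```text
the job is handed in; nothing more can be done
None
```

I handed the job in at about 61 s: the four plates are piled flush and centred on the pedestal (turned about 2.5°, within the 5° limit), and both frames present and the cover are seated in the dock with their wide sides over its wide notch. The hand-in returned no verdict.

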